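# Jam the locknut of a latch stop screw against its held adjusting nut

### The job

Fit the large open-ended spanner onto the lower, wider nut of the stop screw so that its handle lies on the rest beside the upright post, and let go of it. Then turn the upper jam nut clockwise until it jams, building up gently to a torque of about 1.5 newton metres (at least 1.2, not over 2) and keeping it there for a moment, with the spanner's handle held back by the post; the lower nut must keep its setting. Leave the spanner on the nut and do not disturb the other things on the plate.

Things in the scene. Friction and masses are not known exactly. Their poses are not given: they have to be found in the camera images.
- bracket: Small green bench vise (110 x 150 mm, bolted down, fixed) with an iron stop bracket clamped level in its jaws. Origin on the surface plate (z = 0) under the stop screw's stud; z up; +x: where the spanner's handle must lie. Bracket plate: x -35 to 179 mm, 40 mm wide (70 mm dia round the stud), top 80 mm up. On it: boss 60 mm dia, top 96 mm, under the nuts; upright stud, 16 mm dia, top 142 mm. Tommy bar at -y.
- rest (a point): Centre of the top of the bracket's rest block (28 mm along the bracket's x, 46 mm along y, top 96 mm above the surface plate), 151 mm from the stud axis along the bracket's +x. The handle lies on it. Between boss and rest block there is 16 mm of free height over the bracket plate. Axes as the bracket's.
- post: Rigid steel post, 10 mm dia, 22 mm tall, on the rest block (heights 96 to 118 mm), 151 mm from the stud axis along the bracket's +x and 15.5 mm to its -y side: it stops the spanner's handle from swinging clockwise (from above). With the spanner straight the handle clears it by 2.5 mm. Origin at its foot.
- seat (a point): Fixed point on the stud axis, 102 mm above the surface plate, axes as the bracket's: where the centre of the spanner's jaw lies (half-way up the spanner) when the spanner rests on boss and rest block; the spanner's x axis is then along the bracket's +x.
- low_nut (a joint): Lower (adjusting) nut: dark steel hexagon, 36 mm across flats, 18 mm high, on the boss (heights 96 to 114 mm). Angle in rad, growing clockwise from above; starts at 0, its setting, with two flats parallel to the bracket's x axis. Turns with 0.3 N m of friction and is dragged along once the jam nut bears on it. Must stay within 0.35 (20 degrees) of its setting.
- low_nut_mid (a point): Centre of the lower nut, half-way up (height 105 mm); z up.
- jam_nut: Upper jam nut: bright steel hexagon, 27 mm across flats, 31 mm over corners, 22 mm high (heights 114.5 to 136.5 mm), on the stud over the lower nut; runs with 0.04 N m of friction. Origin at the centre of its underside, z up; x points to a corner, so two flats lie parallel to x; turns with the nut.
- jam_nut_mid (a point): Centre of the jam nut, half-way up (height 125.5 mm), does not sink noticeably. The nut starts loose and comes to bear on the lower nut after an unknown clockwise turn of 0.3 to 1.3 rad; from there the lower nut turns with it, first by a little (up to 0.15 rad) until spanner and post take the load, then the torque rises steeply.
- spanner_jaw (a point): Centre of the jaw gap of the large loose open-ended spanner, half-way up its 12 mm thickness. Steel, one piece, 0.3 kg; +x runs from jaw to handle. The gap is 37.2 mm wide in y, its bottom 23 mm to +x of this point; its prongs (11 mm thick) reach 12 mm to -x, their tips flare outward as a lead-in, to 21 mm. Head 59 mm wide. Lies flat on the surface plate at the start.
- spanner_grip (a point): Middle of the large spanner's handle, 75 mm from the jaw centre along +x, half-way up its thickness, near the balance point. The straight handle is 16 mm wide (y), 12 mm thick, and runs from 55 to 178 mm from the jaw centre. Axes as spanner_jaw.
- small_spanner: A smaller open-ended spanner (19 mm jaw, 150 mm long, 8 mm thick), lying about parallel to the large one; too small for either nut, leave it alone.
- latch_fork: Blued steel latch fork, about 95 mm long, 12 mm high, lying flat. Leave alone.
- striker_bolt: Chromed striker bolt standing on its 30 mm flange, 45 mm tall. Leave alone.
- bakelite_knob: Black bakelite knob, 44 mm dia, 40 mm tall. Leave alone.
- mallet_head: Copper-faced mallet head without its handle, 86 mm long, 37 mm high. Leave alone.
- spare_nut: Loose spare hexagon nut, 36 mm across flats, 18 mm high, lying on the plate. Leave alone.
- v_block: Steel V-block, 60 x 45 x 36 mm. Leave alone.
Things that resemble listed ones, but are neither listed nor needed, are in the scene too. Leave any blue or pink look-alike of the bracket alone.

How it is judged (in metres and radians):
On the way, in this order (a step that is already met when the one before it is completed fails the run):
1. the large spanner is on the lower nut, its handle on the rest beside the post, and let go (horizontal distance between spanner_jaw and seat below 0.006 m and z of spanner_jaw in the frame of seat between -0.004 and 0.004 m and x of spanner_grip in the frame of seat above 0.06 m and angle between the x axis of spanner_jaw and the x axis of seat, either way round below 0.12 rad and contact force between the fingers and spanner below 0.2 N and linear speed of spanner below 0.02 m/s), for 0.2 s.
2. the jam nut is tight: turned against the lower nut it presses the spanner handle on the post with at least 5 N (about 1.1 N m), while the fingers hold the jam nut and do not touch the spanner (horizontal distance between spanner_jaw and seat below 0.006 m and z of spanner_jaw in the frame of seat between -0.004 and 0.004 m and x of spanner_grip in the frame of seat above 0.06 m and angle between the x axis of spanner_jaw and the x axis of seat, either way round below 0.12 rad and contact force between spanner and post above 5 N and contact force between each of the fingers, the arm and spanner below 0.2 N and contact force between the fingers and jam_nut above 2 N), for 0.3 s.
At the end, for the whole second after the job is handed in: The nuts stay jammed, so that the handle still bears on the post (over 0.5 N), the lower nut is within 0.35 rad of its setting, and the large spanner is at rest on the lower nut: jaw centre within 6 mm of the stud axis and 4 mm in height, handle along the bracket's +x within 0.12 rad, let go (horizontal distance between spanner_jaw and seat below 0.006 m and z of spanner_jaw in the frame of seat between -0.004 and 0.004 m and x of spanner_grip in the frame of seat above 0.06 m and angle between the x axis of spanner_jaw and the x axis of seat, either way round below 0.12 rad and value of joint low_nut between -0.35 and 0.35 rad and contact force between spanner and post above 0.5 N and linear speed of spanner below 0.01 m/s and angular speed of jam_nut below 0.05 rad/s); the robot touches nothing.
It fails at once if the jam nut is overtightened: the spanner presses on the post with more than 12 N (about 2.1 N m) (contact force between spanner and post above 12 N).
It fails at once if the lower nut loses its setting: turned more than 0.35 rad (not (value of joint low_nut between -0.35 and 0.35 rad)).
It fails at once if one of the other loose things on the plate is moved more than 30 mm (distance of any of small_spanner, latch_fork, striker_bolt, bakelite_knob, mallet_head, spare_nut, v_block from where it was at the start of the episode above 0.03 m).
It also fails if it takes over 69 s, if anything falls off the work surface, if the arm or the gripper's body presses on something with over 40 N, if the wrist force passes 120 N, or if a joint passes its speed limit or range.

### The arm

A 6-joint arm with a two-finger parallel gripper is mounted at the origin on the work surface. World frame = base frame: x ahead of the robot, y to its left, z up, the work surface at z = 0. Lengths are in mm, angles in rad, forces in N, time in s.
With the tool pointing down it reaches from about 275 to 750 mm from the base axis. Payload 10.2 kg.
Tool frame: the origin (TCP) lies at the very end of the fingers, on their centre line; the grasp point (between the pads) lies 19 mm behind it (ctrl.tcp_to_grasp is the distance from the TCP to the grasp point, in mm); z points along the fingers, y is the direction in which the jaws open and shut (so a half turn about z gives the same grasp; the last joint's range is limited). The gripper opens to 85 mm and grips with 20 to 120 N. Pads are 22 mm wide; open, the fingers measure 114 mm over their backs; the gripper's body (76 mm by 85 mm) begins 54 mm behind the grasp point. The pads swing forward as they close: fully open they stand 13 mm farther back than shut.
Start: joints at [-1.531, 0.313, 1.498, -0, 1.331, -0.223], TCP at [136.374, -506.985, 231.294] pointing down, gripper open.
Joint ranges: [-2.94, 2.94], [-0.97, 2.17], [0.19, 2.56], [-1.23, 4.37], [0.02, 3.11], [-2.88, 2.88]. Speed limits (rad/s): [2.39, 2.39, 3.01, 3.14, 3.14, 3.14].

### API

Orientations are given as a unit quaternion [w, x, y, z].
In Python, from rig import ctrl, cams, job gives the robot as it stands. The module is installed in compiled form; this text tells all that it offers.
- The arm moves only by the tool drive_tool, never from a script. Its arguments are lists of equal length, an entry for each row: "gripper": the opening, from 0 (shut) to 1 (fully open); "dp": the shift along the tool's x, y, z normalised to -1 to 1, where 1 is 0.2 m, a list of three; "twist": the turn about the tool's z normalised to -1 to 1, where 1 is 90 degrees. In form: {"gripper": [gripper, ...], "dp": [[tx, ty, tz], ...], "twist": [twist, ...]}. A call has 1 to 20 rows; each row is the pose to reach, as a shift and turn from the pose commanded when the call began, along the tool's axes at that moment; what a row does not reach only later rows make up. A row lasts 1/10 s, in which the tool goes at most 50 mm and 8.59 degrees, less where a joint would pass 70% of its speed; a pose out of reach is approached as far as the arm can. A call with a number of a shift or a turn outside -1 to 1 is refused whole. A call with a gripper value outside its range is refused whole. The fingers move at their own pace and stop on an object; "newtons" is the grip in N (left out, the last holds). Time passes only in rows, so rows that repeat a pose let the fingers close. It gives the time, the measured TCP pose, the force and the opening at its end, in the units of the state.
- ctrl.sense(): the state, without advancing time (a new reading comes with each control period).
- cams.capture(name): name is "scene" or "side" or "wrist"; returns a dict with "pixels" (400x640x3 uint8, red, green, blue), "camera_matrix" (3x3 intrinsics, pixels), "k1" (the pictures are not rectified: a ray, as slopes to the right and down, at radius r is drawn at 1 + k1 r^2 times it, then the intrinsics apply), "xyz" and "orientation" of the camera in the world; the wrist camera has in their place "hand_eye" (4x4, takes a point from camera to tool coordinates, whose origin is the TCP and whose axes are the flange's). Camera axes: x right, y down, z forward; pixel columns grow to the right and rows downward; lengths in mm; the calibration is good to about 2 mm. A picture is of the moment at which its call begins: read the wrist's pose just before it. There is no depth.
- job.finish_job(): hands the job in, once; it reports no verdict.
The state is a dict: "time_s": time; "joints": joint angles; "dq": joint speeds; "tau": joint torques, N m; "eef_pos": TCP position; "ee_rot": TCP orientation; "force": force on the tool from outside, world axes, zero at the start; "wrist_torque": the same for the moment, N m; "grip_width": opening from 0.0 (shut) to 1.0 (fully open).
Only numpy, scipy, OpenCV 4.12 (cv2) and the standard library are available. Lean on these libraries where they do the work, as an engineer would, in place of code of your own. Each camera call takes 0.05 s, during which the arm holds its last target.

## Working session

There is one attempt and no reset: what is moved stays moved. The work goes in short steps, Python scripts to look and compute and a tool call to move; the robot and the scene stay as the last step left them, time stands still between calls to the robot, and variables do not carry over. Pictures are saved under pics/ and viewed, and the job is handed in when it is done.

Besides the shell and the picture viewer there is one more tool, called after ">>>" by a JSON object that holds its "name" and its "arguments". drive_tool: Moves the arm, as the interface text tells. Scaled input: -1 to 1 covers 0.2 m each way for a shift and 90 degrees each way for a turn. Its arguments: {"type":"object","properties":{"gripper":{"type":"array","items":{"type":"number"}},"dp":{"type":"array","items":{"type":"array","items":{"type":"number"}}},"twist":{"type":"array","items":{"type":"number"}},"newtons":{"type":"number"}},"required":["gripper","dp","twist"]}

```bash
mkdir -p pics; ls; cat > h.py <<'E'
import numpy as np, cv2, sys
from rig import ctrl, cams, job
def cap(n,fn=None):
    s=ctrl.sense(); c=cams.capture(n)
    if fn: cv2.imwrite('pics/'+fn,cv2.cvtColor(np.array(c['pixels'],dtype=np.uint8),cv2.COLOR_RGB2BGR))
    import pickle; c=dict(c); c['s']=s; pickle.dump(c,open('pics/%s.pkl'%n,'wb'))
    return c
E
python3 - <<'E'
from h import *
for n in ['scene','side','wrist']:
    c=cap(n,n+'0.png'); print(n,{k:(np.round(v,4).tolist() if not isinstance(v,dict) else 0) for k,v in c.items() if k not in('pixels','s')})
print(ctrl.sense()); print(ctrl.tcp_to_grasp)
E
```

```text
pics
scene {'camera_matrix': [[477.8337, 0.0, 322.3793], [0.0, 477.8337, 203.914], [0.0, 0.0, 1.0]], 'k1': -0.0134, 'xyz': [1411.8421, 302.2745, 1100.7681], 'orientation': [-0.2141, 0.5621, 0.7456, -0.2869]}
side {'camera_matrix': [[364.9916, 0.0, 318.0864], [0.0, 364.9916, 199.6665], [0.0, 0.0, 1.0]], 'k1': -0.0473, 'xyz': [434.8603, 840.6343, 820.0295], 'orientation': [0.0205, -0.0604, 0.9052, -0.4203]}
wrist {'camera_matrix': [[315.9615, 0.0, 318.3842], [0.0, 315.9615, 198.3963], [0.0, 0.0, 1.0]], 'k1': -0.0423, 'hand_eye': [[-0.0009, -0.9582, -0.2862, 71.629], [1.0, -0.0008, -0.0004, 0.0314], [0.0001, -0.2862, 0.9582, -142.0097], [0.0, 0.0, 0.0, 1.0]]}
{'time_s': 0.15, 'joints': array([-1.53141109e+00,  3.13325397e-01,  1.49821230e+00,  4.47560647e-05,
        1.33101055e+00, -2.23416994e-01]), 'dq': array([ 0.00029081, -0.00078114, -0.00321103, -0.00046298, -0.00189951,
        0.00095847]), 'tau': array([ 1.42887602e-03, -4.12370896e+01, -2.59795493e+01, -1.65123165e-04,
        3.22962260e-03,  2.31482443e-05]), 'eef_pos': array([ 136.37201655, -506.79704599,  230.88345802]), 'ee_rot': array([-4.73777495e-04,  9.91379872e-01,  1.31018013e-01,  6.55460805e-05]), 'force': array([-0.19470619,  0.22014285,  0.5979673 ]), 'wrist_torque': array([-0.00968968, -0.00047712, -0.02254789]), 'grip_width': 1.001432857749277}
18.700000000000003
```

View pics/scene0.png

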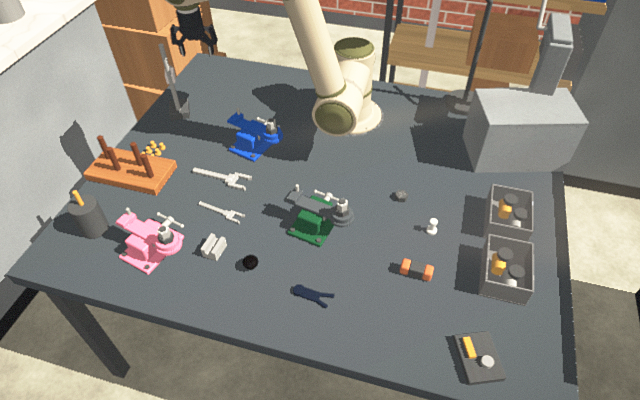

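View pics/side0.png

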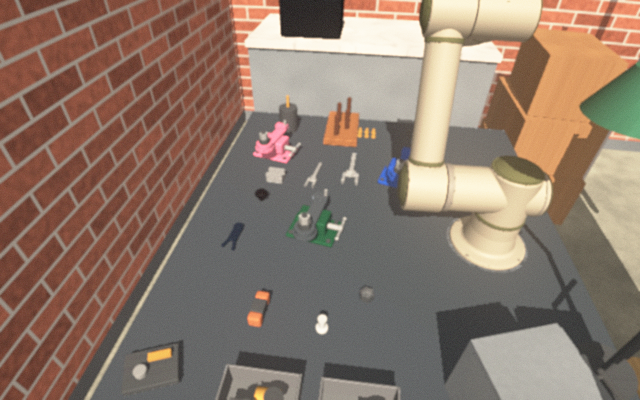

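View pics/wrist0.png

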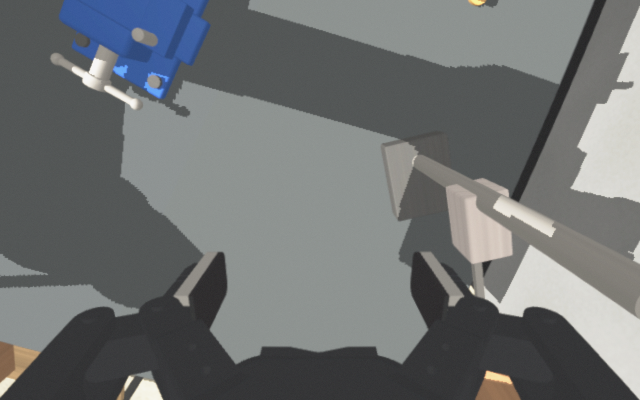

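```bash
cat >> h.py <<'E'
from scipy.spatial.transform import Rotation as R
import pickle
def load(n): return pickle.load(open('pics/%s.pkl'%n,'rb'))
def campose(c):
    if 'hand_eye' in c:
        s=c['s']; q=np.array(s['ee_rot']); Rt=R.from_quat(q[[1,2,3,0]]).as_matrix()
        H=np.array(c['hand_eye']); return Rt@H[:3,:3], Rt@H[:3,3]+np.array(s['eef_pos'])
    q=np.array(c['orientation']); return R.from_quat(q[[1,2,3,0]]).as_matrix(), np.array(c['xyz'])
def ray(c,uv):
    uv=np.array(uv,float).reshape(-1,1,2)
    p=cv2.undistortPoints(uv,np.array(c['camera_matrix']),np.array([c['k1'],0,0,0.]))[:,0]
    Rm,t=campose(c); d=np.c_[p,np.ones(len(p))]@Rm.T
    return t,d
def onz(c,uv,z):
    t,d=ray(c,uv); z=np.broadcast_to(np.array(z,float),(len(d),)); k=(z-t[2])/d[:,2]; return t+d*k[:,None]
def proj(c,P):
    Rm,t=campose(c); P=np.array(P,float).reshape(-1,3)
    r=R.from_matrix(Rm.T).as_rotvec()
    return cv2.projectPoints(P,r,-Rm.T@t,np.array(c['camera_matrix']),np.array([c['k1'],0,0,0.]))[0][:,0]
def crop(c,fn,x0,y0,w,h,k):
    im=cv2.cvtColor(np.array(c['pixels'],dtype=np.uint8),cv2.COLOR_RGB2BGR)[y0:y0+h,x0:x0+w]
    cv2.imwrite('pics/'+fn,cv2.resize(im,None,fx=k,fy=k,interpolation=cv2.INTER_CUBIC))
E
python3 - <<'E'
from h import *
c=load('scene'); d=load('side')
print('tcp',proj(c,[[136.4,-507,231]]),proj(d,[[136.4,-507,231],[0,0,0]]), proj(c,[[0,0,0]]))
crop(c,'sc1.png',180,150,200,110,4); crop(d,'sd1.png',240,120,150,130,4.5)
print(np.round(onz(c,[[342,204],[293,190]],[142,118]),0),np.round(onz(d,[[304,218],[325,193]],[142,118]),0))
print(np.round(onz(c,[[240,181],[195,173]],6),0),np.round(onz(d,[[349,182],[354,156]],6),0))
E
```

```text
tcp [[197.84351606  57.76245452]] [[438.58470652  98.56088128]
 [486.42768613 240.73163199]] [[350.10652543 113.91867761]]
[[570. 112. 142.]
 [536. -40. 118.]] [[555. 126. 142.]
 [513. -18. 118.]]
[[ 444. -256.    6.]
 [ 450. -413.    6.]] [[ 446. -231.    6.]
 [ 437. -406.    6.]]
```

```bash
ls pics
```

```text
sc1.png
scene.pkl
scene0.png
sd1.png
side.pkl
side0.png
wrist.pkl
wrist0.png
```

View pics/sc1.png

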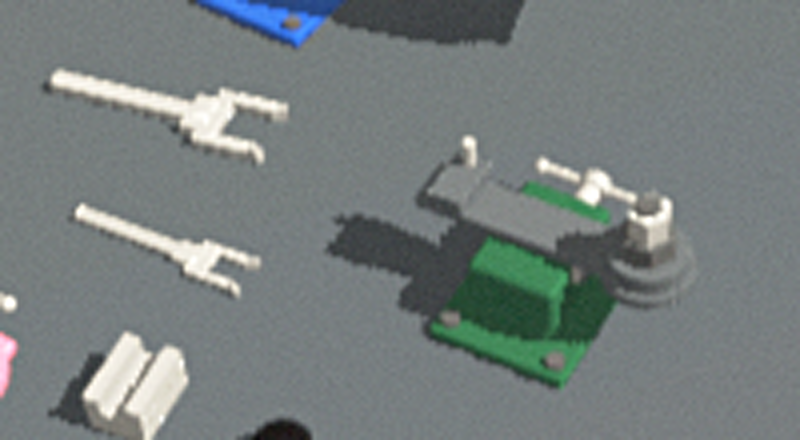

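View pics/sd1.png

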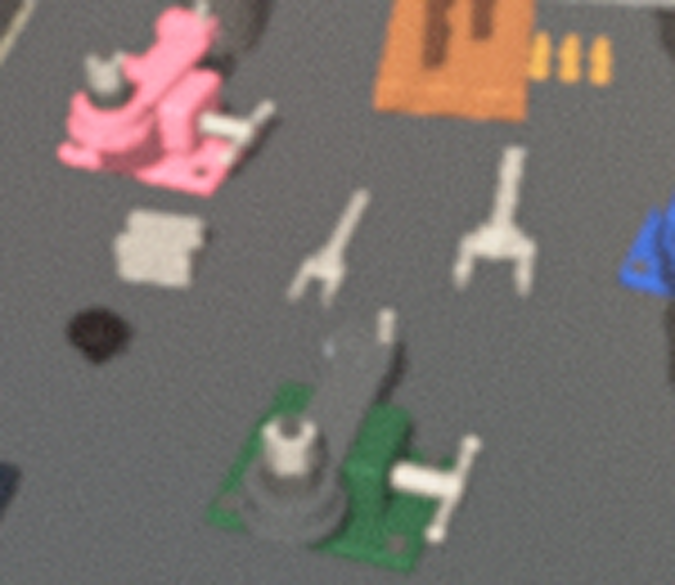

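>>> {"name": "drive_tool", "arguments": {"gripper": [1,1,1,1,1,1,1,1,1,1], "dp": [[0.2,-0.075,0],[0.4,-0.15,0],[0.6,-0.22,0],[0.8,-0.3,0],[0.89,-0.333,0],[0.89,-0.333,0],[0.89,-0.333,0],[0.89,-0.333,0],[0.89,-0.333,0],[0.89,-0.333,0]], "twist": [-0.09,-0.18,-0.27,-0.36,-0.45,-0.54,-0.63,-0.72,-0.8,-0.833]}}

```text
time_s: 1.15
eef_pos: [290.9, -396.3, 231.1]
ee_rot: [-0.0, 0.705, 0.709, 0.0]
force: [0.6, 0.4, 0.1]
grip_width: 1.004
```

```bash
cat >> h.py <<'E'
def goto(target, yawdeg=None):
    s=ctrl.sense(); q=np.array(s['ee_rot']); Rt=R.from_quat(q[[1,2,3,0]]).as_matrix()
    d=Rt.T@(np.array(target,float)-np.array(s['eef_pos'])); yaw=np.degrees(np.arctan2(Rt[1,0],Rt[0,0]))
    print('pos',np.round(s['eef_pos'],2),'yaw',round(yaw,2),'t',round(s['time_s'],2),'F',np.round(s['force'],1),'M',np.round(s['wrist_torque'],2),'g',round(s['grip_width'],3),'j6',round(s['joints'][5],2), 'tilt',np.round(Rt[:2,2],4))
    print('dp',np.round(d/200,4), 'twist', None if yawdeg is None else round(-(((yawdeg-yaw)+180)%360-180)/90,4))
E
python3 -c "
from h import *
goto([445,-286,231],90)"
```

```text
pos [ 290.94 -396.3   231.08] yaw 90.28 t 1.15 F [0.6 0.4 0.1] M [-0.01 -0.02  0.04] g 1.004 j6 -1.18 tilt [-0.0002  0.0005]
dp [5.478e-01 7.730e-01 5.000e-04] twist 0.0031
```

>>> {"name": "drive_tool", "arguments": {"gripper": [1,1,1,1,1,1], "dp": [[0.13,0.19,0],[0.27,0.38,0],[0.41,0.57,0],[0.548,0.773,0],[0.548,0.773,0],[0.548,0.773,0]], "twist": [0,0,0,0,0,0]}}

```text
time_s: 1.75
eef_pos: [445.8, -286.1, 230.9]
ee_rot: [-0.0, 0.706, 0.708, -0.0]
force: [0.5, -0.0, 0.1]
grip_width: 0.996
```

```bash
python3 -c "
from h import *
goto([445,-286,231],90)
c=cap('wrist','w1.png')"
```

```text
pos [ 445.79 -286.14  230.89] yaw 90.14 t 1.75 F [ 0.5 -0.   0.1] M [ 0.12  0.03 -0.  ] g 0.996 j6 -0.79 tilt [-0.0008  0.0004]
dp [ 0.0007 -0.0039 -0.0006] twist 0.0016
```

View pics/w1.png

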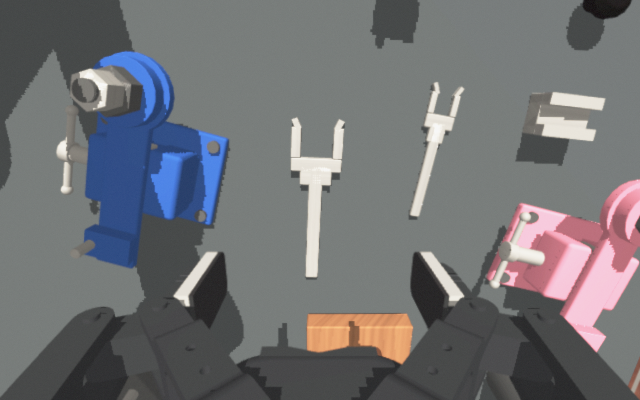

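```bash
python3 -c "
from h import *
c=load('wrist'); crop(c,'w1c.png',260,105,120,185,4)"
```

```text
(no output)
```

View pics/w1c.png

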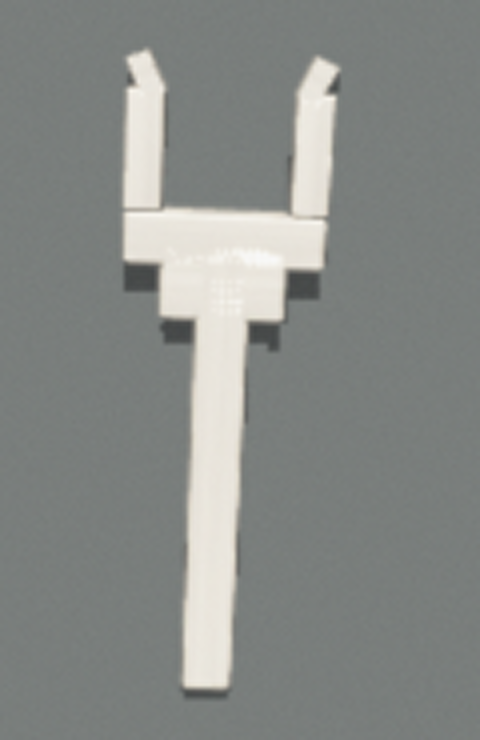

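```bash
python3 -c "
from h import *
c=load('wrist')
P=np.array([[182,687],[229,689],[195,320],[246,322],[162,209],[292,216],[123,210],[327,218]])/4+[260,105]
X=onz(c,P,12); print(np.round(X,1))
n=np.linalg.norm
e=(X[0]+X[1])/2; r=(X[2]+X[3])/2; g=(X[4]+X[5])/2
print('len',n(e-r),n(X[0]-X[1]),n(X[4]-X[5]),n(X[6]-X[7]),n(e-g)); u=(e-g)/n(e-g); print(u,np.degrees(np.arctan2(u[1],u[0])),np.degrees(np.arctan2((e-r)[1],(e-r)[0])))
print('grip',e-103*u,r+20*u,g+52*u)
"
```

```text
[[ 427.9 -426.8   12. ]
 [ 443.1 -427.5   12. ]
 [ 433.  -304.8   12. ]
 [ 448.  -305.4   12. ]
 [ 423.8 -272.    12. ]
 [ 461.1 -273.9   12. ]
 [ 412.5 -272.3   12. ]
 [ 471.2 -274.5   12. ]]
len 122.1469521688747 15.182410358078947 37.40108680440569 58.679890116451 154.3408034015659
[-0.04487965 -0.9989924   0.        ] -92.57227843436058 -92.35034395439128
grip [ 440.12369996 -324.26010252   12.        ] [ 439.61271758 -325.09197217   12.        ] [ 440.09411545 -324.91863491   12.        ]
```

>>> {"name": "drive_tool", "arguments": {"gripper": [1,1,1,1], "dp": [[0.22,0.07,-0.1],[0.45,0.14,-0.2],[0.67,0.21,-0.3],[0.9,0.28,-0.3]], "twist": [0.05,0.1,0.15,0.16]}}

```text
time_s: 2.2
eef_pos: [501.5, -107.6, 293.8]
ee_rot: [0.002, 0.792, 0.611, 0.001]
force: [0.9, -1.0, -0.0]
grip_width: 0.998
```

```bash
python3 -c "
from h import *
goto([549,58,290],76)"
```

```text
pos [ 501.49 -107.56  293.85] yaw 75.3 t 2.2 F [ 0.9 -1.  -0. ] M [ 0.04 -0.01 -0.01] g 0.998 j6 -0.18 tilt [ 0.004  -0.0022]
dp [0.861  0.0196 0.0184] twist -0.0078
```

>>> {"name": "drive_tool", "arguments": {"gripper": [1,1,1,1,1,1], "dp": [[0.22,0,0],[0.45,0,0],[0.67,0,0],[0.84,0.01,0.01],[0.84,0.01,0.01],[0.84,0.01,0.01]], "twist": [0,0,0,0,0,0]}}

```text
time_s: 2.8
eef_pos: [544.7, 53.9, 289.1]
ee_rot: [0.0, 0.79, 0.613, -0.0]
force: [0.4, -1.2, -0.6]
grip_width: 1.001
```

```bash
python3 -c "
from h import *
goto([549,58,290],76)
c=cap('wrist','w2.png')
pickle.dump(c,open('pics/vise.pkl','wb'))"
```

```text
pos [544.74  53.95 289.12] yaw 75.59 t 2.8 F [ 0.4 -1.2 -0.6] M [-0.    0.03 -0.01] g 1.001 j6 0.14 tilt [-0.0005 -0.0004]
dp [ 0.0249  0.0156 -0.0044] twist -0.0046
```

View pics/w2.png

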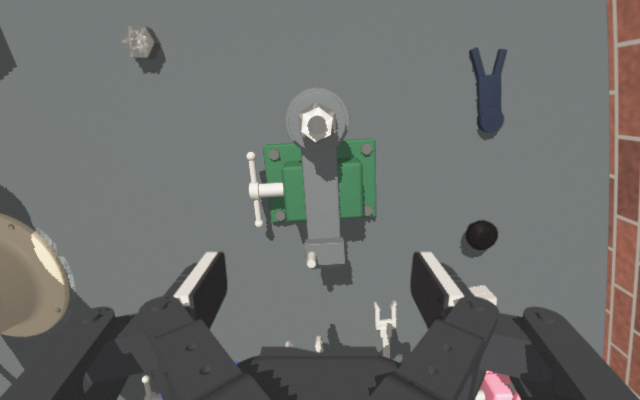

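```bash
python3 -c "
from h import *
c=load('vise'); crop(c,'w2c.png',270,80,90,100,6); crop(c,'w2d.png',285,220,70,55,10)"
```

```text
(no output)
```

View pics/w2c.png

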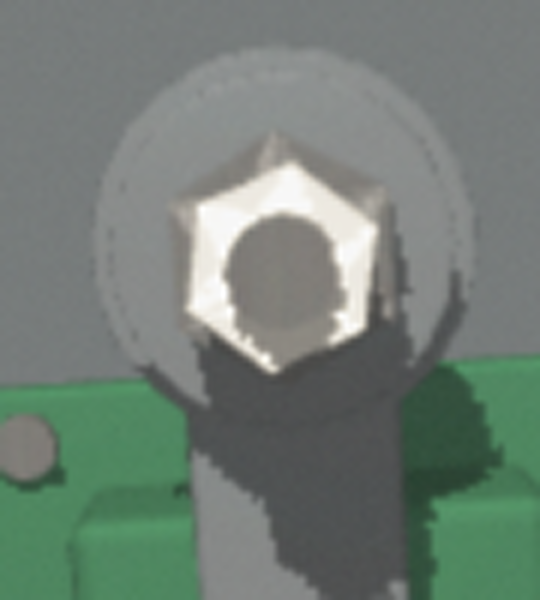

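View pics/w2d.png

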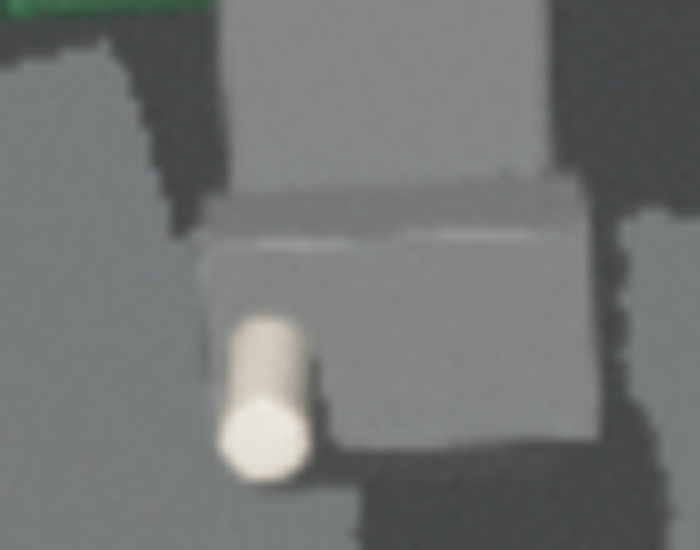

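```bash
python3 -c "
from h import *
c=load('vise'); n=np.linalg.norm
H=np.array([[291,162],[378,228],[365,325],[277,374],[188,313],[197,209]])/6+[270,80]
X=onz(c,H,136.5)[:,:2]; ctr=X.mean(0); print('hex ctr',ctr, n(X-ctr,axis=1)); 
a=np.degrees(np.arctan2(*(X-ctr)[:,::-1].T)); print('corner ang',a%60)
s=onz(c,np.array([[284,272]])/6+[270,80],142)[0,:2]; print('stud',s)
p=onz(c,np.array([[265,440]])/10+[285,220],118)[0,:2]; print('post',p)
B=onz(c,np.array([[200,243],[590,228],[600,437]])/10+[285,220],96)[:,:2]; print(B,n(B[0]-B[1]),n(B[1]-B[2]))
for q in (s,ctr,(s+ctr)/2):
  d=p-q; print('dist',n(d),'exp',np.hypot(151,15.5),'bx ang',np.degrees(np.arctan2(d[1],d[0]))+np.degrees(np.arctan2(15.5,151)))
e=B[0]-B[1]; print('block y edge',np.degrees(np.arctan2(e[1],e[0])))
# plate side edges z=80
E=onz(c,[[285+22.3,220.],[285+23,239],[285+54.8,220],[285+55,237]],80)[:,:2]; print(E)
# scene / side
for nm,sp,pp in(('scene',(342.5,200.5),(297.2,185.2)),('side',(304.7,215.1),(326,190))):
  k=load(nm); print(nm,onz(k,[sp,pp],[142,118]))
"
```

```text
hex ctr [555.97375975 106.98244566] [15.79742738 15.65515216 15.12761193 15.85896351 15.89877962 15.67801485]
corner ang [10.94481653  8.5116338  11.94330176 12.31628726  9.8937408  10.93259573]
stud [556.17294296 106.85643552]
post [511.96580487 -37.77788885]
[[507.69263311 -22.65473458]
 [551.87230286 -32.0865932 ]
 [546.91514698 -58.67278635]] 45.17524960293231 27.04439055398164
dist 151.23940903106464 exp 151.79344518127257 bx ang -101.13482048447975
dist 151.30186561690863 exp 151.79344518127257 bx ang -101.04873889596301
dist 151.27059464246526 exp 151.79344518127257 bx ang -101.0917708048831
block y edge 167.94891279738414
[[ 5.15979843e+02  7.01787359e-03]
 [ 5.10447190e+02 -2.38167430e+01]
 [ 5.53253885e+02 -9.59942269e+00]
 [ 5.48455711e+02 -3.09102400e+01]]
scene [[557.63609852 110.09157044 142.        ]
 [514.24812487 -34.42904727 118.        ]]
side [[555.03460841 114.67661115 142.        ]
 [512.01834999 -32.73162812 118.        ]]
```

```bash
python3 -c "
from h import *
goto([492,-135,250],82); goto([440.1,-324.7,60],87.6)"
```

```text
pos [544.71  53.47 289.24] yaw 75.53 t 2.85 F [-0.1 -0.4 -0. ] M [ 0.01 -0.05  0.03] g 1.0 j6 0.14 tilt [-0.0003 -0.0004]
dp [-0.9782 -0.0197  0.1966] twist -0.0719
pos [544.71  53.47 289.24] yaw 75.53 t 2.85 F [-0.1 -0.4 -0. ] M [ 0.01 -0.05  0.03] g 1.0 j6 0.14 tilt [-0.0003 -0.0004]
dp [-1.9611 -0.0337  1.147 ] twist -0.1341
```

>>> {"name": "drive_tool", "arguments": {"gripper": [1,1,1,1,1], "dp": [[-0.24,0,0],[-0.48,-0.01,0.05],[-0.73,-0.015,0.15],[-0.978,-0.02,0.2],[-0.978,-0.02,0.2]], "twist": [-0.03,-0.07,-0.1,-0.134,-0.134]}}

```text
time_s: 3.35
eef_pos: [489.9, -139.1, 248.0]
ee_rot: [-0.001, 0.723, 0.69, -0.001]
force: [-0.1, 1.0, 0.4]
grip_width: 1.0
```

```bash
python3 -c "
from h import *
goto([440.1,-324.7,60],87.6)"
```

```text
pos [ 489.95 -139.06  248.02] yaw 87.32 t 3.35 F [-0.1  1.   0.4] M [-0.01  0.01 -0.01] g 1.0 j6 -0.46 tilt [-0.0025 -0.    ]
dp [-0.9387 -0.2032  0.9407] twist -0.0031
```

>>> {"name": "drive_tool", "arguments": {"gripper": [1,1,1,1,1,1,1,1,1], "dp": [[-0.23,-0.05,0],[-0.46,-0.1,0.05],[-0.7,-0.15,0.1],[-0.93,-0.2,0.2],[-0.93,-0.2,0.4],[-0.93,-0.2,0.6],[-0.93,-0.2,0.8],[-0.93,-0.2,0.94],[-0.93,-0.2,0.94]], "twist": [0,0,0,0,0,0,0,0,0]}}

```text
time_s: 4.25
eef_pos: [442.9, -317.1, 58.4]
ee_rot: [-0.003, 0.722, 0.692, 0.0]
force: [-0.8, -0.4, -0.1]
grip_width: 1.003
```

```bash
python3 -c "
from h import *
cap('wrist','w3.png')
goto([440.1,-324.7,2.5],87.6)"
```

```text
pos [ 444.05 -318.06   60.91] yaw 87.59 t 4.3 F [ 0.4 -0.4  0.3] M [-0.03  0.02 -0.01] g 1.0 j6 -0.79 tilt [-0.0016  0.0017]
dp [-0.0345 -0.0178  0.292 ] twist -0.0001
```

View pics/w3.png

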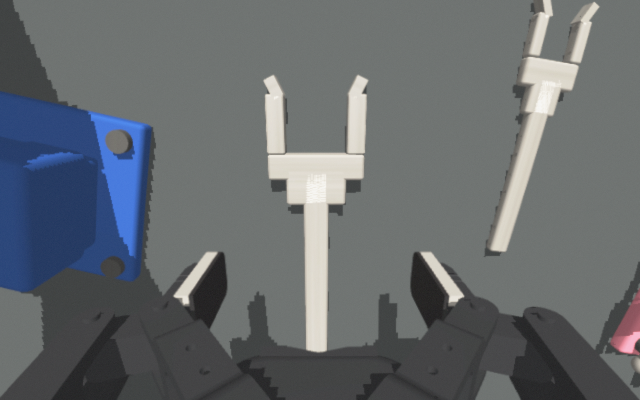

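```bash
python3 -c "
from h import *
c=load('wrist'); crop(c,'w3c.png',250,70,130,140,5)"
```

```text
(no output)
```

View pics/w3c.png

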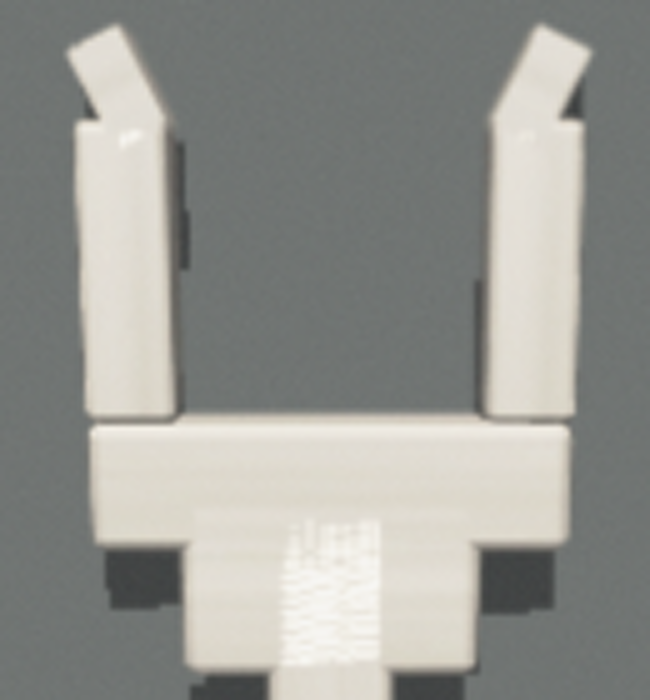

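```bash
python3 -c "
from h import *
c=load('wrist'); X=onz(c,np.array([[177,415],[484,415],[330.5,415],[79,118],[582,118],[331,668]])/5+[250,70],12); print(X, np.linalg.norm(X[0]-X[1]))
g=X[2]; u=np.array([np.cos(np.radians(-92.4)),np.sin(np.radians(-92.4)),0]); print('grip',g+52*u)
print(onz(c,[[316.2,345],[316.2,300]],12))"
```

```text
[[ 423.66081827 -271.58117357   12.        ]
 [ 460.35231099 -273.15167939   12.        ]
 [ 442.01667572 -272.37776231   12.        ]
 [ 414.86751148 -237.15051077   12.        ]
 [ 472.19367306 -239.66274199   12.        ]
 [ 440.64128768 -304.02398522   12.        ]] 36.72508852449321
grip [ 439.83914172 -324.33214948   12.        ]
[[ 435.73461795 -411.80336483   12.        ]
 [ 437.47242385 -373.69441648   12.        ]]
```

>>> {"name": "drive_tool", "arguments": {"gripper": [1,1,1,1,1], "dp": [[-0.03,-0.015,0.1],[-0.033,-0.017,0.2],[-0.033,-0.017,0.2],[-0.033,-0.017,0.2],[-0.033,-0.017,0.2]], "twist": [0,0,0,0,0]}}

```text
time_s: 4.8
eef_pos: [442.0, -325.0, 23.2]
ee_rot: [0.002, 0.721, 0.693, -0.0]
force: [0.7, 0.5, 0.9]
grip_width: 0.999
```

```bash
python3 -c "
from h import *
goto([440.1,-324.5,2.5],87.6)"
```

```text
pos [ 442.   -325.04   23.24] yaw 87.68 t 4.8 F [0.7 0.5 0.9] M [-0.01 -0.01 -0.02] g 0.999 j6 -0.81 tilt [ 0.002  -0.0023]
dp [ 0.0025 -0.0098  0.1037] twist 0.0009
```

>>> {"name": "drive_tool", "arguments": {"gripper": [1,1,1,1,0.5,0.2,0,0,0,0,0], "dp": [[0,-0.008,0.06],[0,-0.008,0.1],[0,-0.008,0.102],[0,-0.008,0.102],[0,-0.008,0.102],[0,-0.008,0.102],[0,-0.008,0.102],[0,-0.008,0.102],[0,-0.008,0.102],[0,-0.008,0.102],[0,-0.008,0.102]], "twist": [0,0,0,0,0,0,0,0,0,0,0], "newtons": 60}}

```text
time_s: 5.9
eef_pos: [439.9, -324.3, 1.2]
ee_rot: [0.0, 0.721, 0.693, -0.0]
force: [-0.2, 0.7, 5.5]
grip_width: 0.166
```

```bash
python3 -c "
from h import *
goto([440.1,-324.5,2.5],87.6);cap('wrist','w4.png')"
```

```text
pos [ 439.87 -324.3     1.25] yaw 87.69 t 5.9 F [-0.2  0.7  5.5] M [0.16 0.14 0.  ] g 0.166 j6 -0.81 tilt [ 0.0004 -0.0004]
dp [-0.001   0.0012 -0.0063] twist 0.001
```

View pics/w4.png

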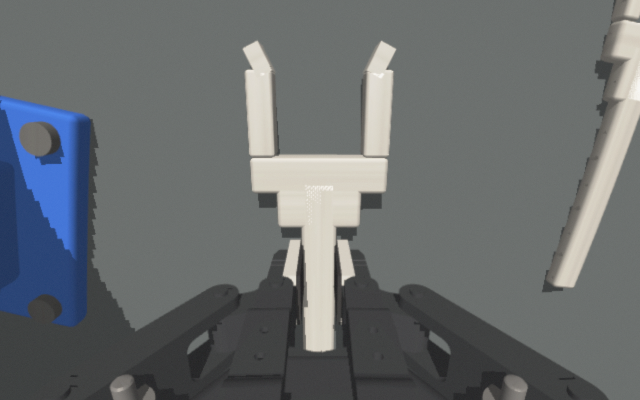

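```bash
python3 -c "
from h import *
c=load('wrist'); crop(c,'w4c.png',235,30,170,170,4)"
```

>>> {"name": "drive_tool", "arguments": {"gripper": [0,0,0,0,0,0], "dp": [[0,0,-0.1],[0,0,-0.3],[0,0,-0.5],[0,0,-0.7],[0,0,-0.8],[0,0,-0.8]], "twist": [0,0,0,0,0,0]}}

```text
time_s: 6.55
eef_pos: [440.4, -324.8, 163.0]
ee_rot: [0.002, 0.721, 0.693, -0.0]
force: [-0.3, -0.8, -4.3]
grip_width: 0.161
```

View pics/w4c.png

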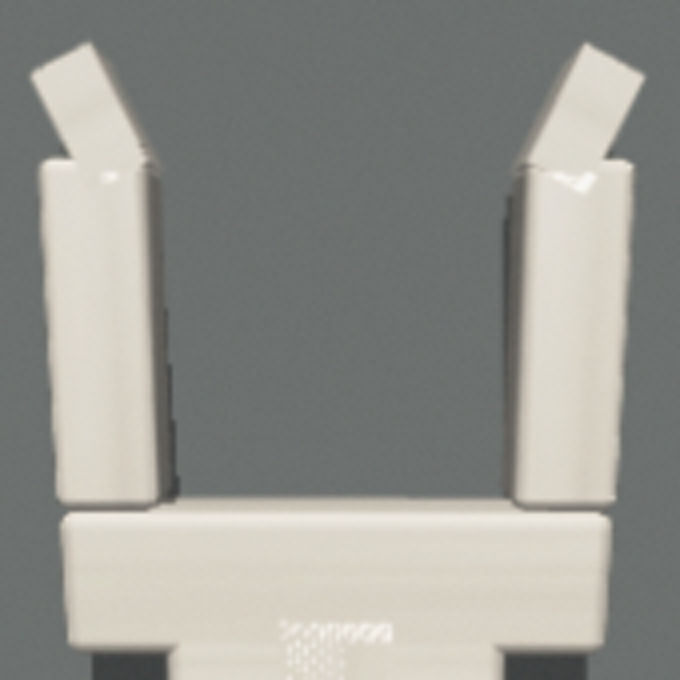

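```bash
python3 -c "
from h import *
c=cap('wrist','w5.png')
crop(c,'w5c.png',235,30,170,170,4)
goto([0,0,0])"
```

```text
pos [ 439.69 -324.15  160.69] yaw 87.69 t 6.6 F [ 0.9  1.3 -4.1] M [-0.04  0.06 -0.02] g 0.165 j6 -0.81 tilt [ 0.0004 -0.0005]
dp [ 1.5311 -2.2624  0.8019] twist None
```

View pics/w5c.png

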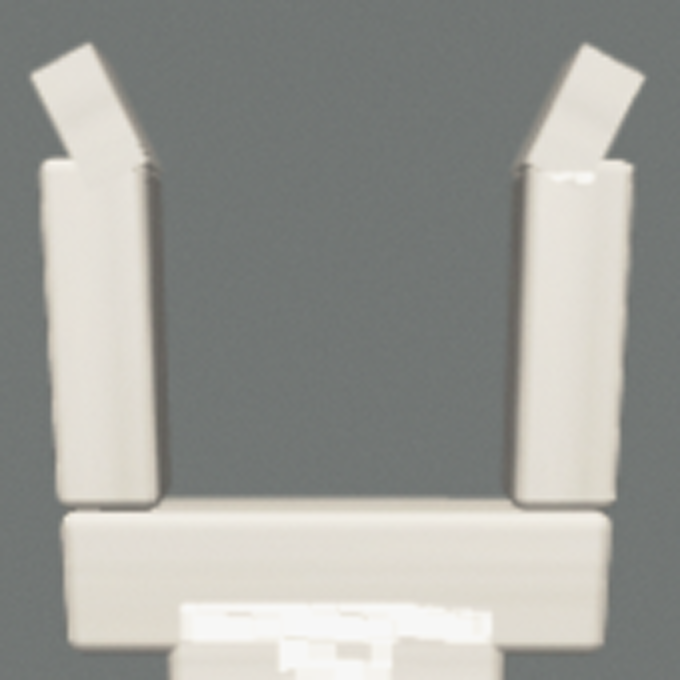

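```bash
python3 -c "
from h import *
c=load('wrist'); X=onz(c,np.array([[157,502],[515,502],[42,160],[632,160],[62,513],[610,513]])/4+[235,30],c['s']['eef_pos'][2]+10.75)
q=np.array(c['s']['ee_rot']); Rt=R.from_quat(q[[1,2,3,0]]).as_matrix()
T=(X-c['s']['eef_pos'])@Rt; print(np.round(T,2)); print((T[0]+T[1])/2,(T[2]+T[3])/2)
"
```

```text
[[ 51.97 -19.53 -10.98]
 [ 51.92  17.77 -10.86]
 [ 85.47 -29.45 -11.12]
 [ 85.44  27.94 -10.94]
 [ 50.85 -29.52 -11.01]
 [ 50.77  27.78 -10.83]]
[ 51.94601933  -0.87736335 -10.92090714] [ 85.45879617  -0.75694156 -11.02896738]
```

```bash
python3 -c "
from h import *
goto([487,-165,160],83);goto([532.7,-11.6,140],78.6)"
```

```text
pos [ 439.69 -324.15  160.69] yaw 87.69 t 6.6 F [ 0.9  1.3 -4.1] M [-0.04  0.06 -0.02] g 0.165 j6 -0.81 tilt [ 0.0004 -0.0005]
dp [0.8046 0.2042 0.0031] twist 0.0521
pos [ 439.69 -324.15  160.69] yaw 87.69 t 6.6 F [ 0.9  1.3 -4.1] M [-0.04  0.06 -0.02] g 0.165 j6 -0.81 tilt [ 0.0004 -0.0005]
dp [1.5803 0.4016 0.1029] twist 0.101
```

>>> {"name": "drive_tool", "arguments": {"gripper": [0,0,0,0,0,0,0,0], "dp": [[0.1,0.025,-0.02],[0.25,0.06,-0.02],[0.4,0.1,-0.02],[0.55,0.14,-0.02],[0.7,0.18,-0.02],[0.8,0.2,-0.02],[0.8,0.2,-0.02],[0.8,0.2,-0.02]], "twist": [0.01,0.02,0.04,0.06,0.08,0.1,0.1,0.1]}}

```text
time_s: 7.4
eef_pos: [485.5, -165.6, 163.2]
ee_rot: [-0.001, 0.773, 0.634, -0.001]
force: [0.4, -0.3, -3.4]
grip_width: 0.165
```

```bash
python3 -c "
from h import *
goto([532.7,-11.6,150],78.6)"
```

```text
pos [ 485.54 -165.64  163.17] yaw 78.75 t 7.4 F [ 0.4 -0.3 -3.4] M [-0.06  0.04 -0.  ] g 0.165 j6 -0.36 tilt [-0.0027  0.0013]
dp [0.8014 0.0813 0.0662] twist 0.0017
```

>>> {"name": "drive_tool", "arguments": {"gripper": [0,0,0,0,0,0,0,0,0], "dp": [[0.1,0.01,0],[0.25,0.025,0],[0.4,0.04,0],[0.55,0.055,0],[0.7,0.07,0.02],[0.8,0.08,0.05],[0.8,0.08,0.06],[0.8,0.08,0.06],[0.8,0.08,0.06]], "twist": [0,0,0,0,0,0,0,0,0]}}

```text
time_s: 8.3
eef_pos: [533.1, -13.4, 152.6]
ee_rot: [-0.0, 0.774, 0.633, -0.0]
force: [-0.3, 0.3, -4.1]
grip_width: 0.167
```

```bash
python3 -c "
from h import *
c=cap('wrist','w6.png');crop(c,'w6c.png',220,0,200,200,4);goto([532.7,-11.6,135],78.6)"
```

```text
pos [533.12 -13.36 152.8 ] yaw 78.61 t 8.35 F [-0.  -0.2 -3.2] M [-0.02 -0.01  0.01] g 0.166 j6 -0.05 tilt [-0.0002 -0.0002]
dp [ 0.0082 -0.0038  0.089 ] twist 0.0001
```

View pics/w6.png

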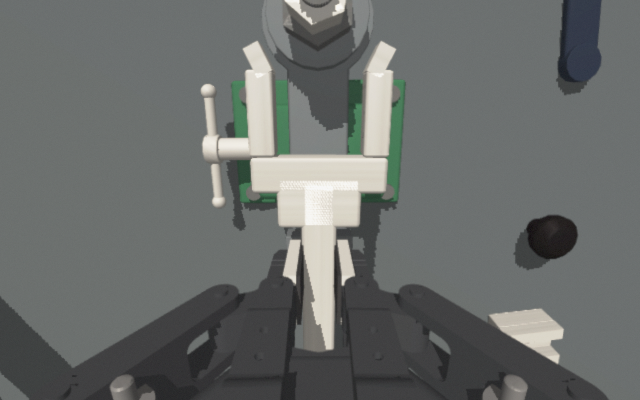

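View pics/w6c.png

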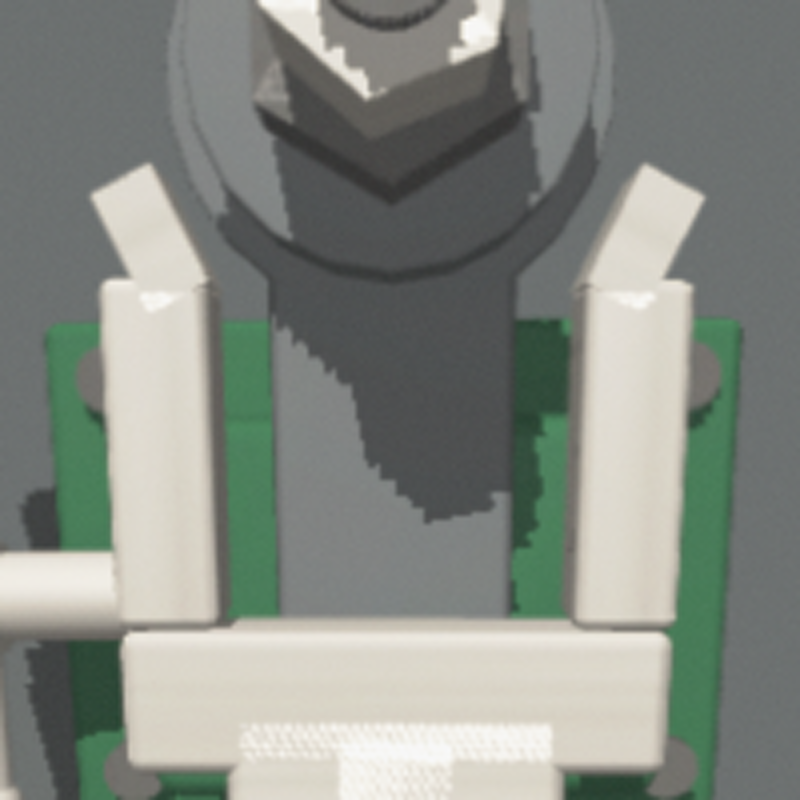

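>>> {"name": "drive_tool", "arguments": {"gripper": [0,0,0,0,0,0], "dp": [[0,-0.0035,0.05],[0,-0.0035,0.12],[0,-0.0035,0.18],[0,-0.0035,0.214],[0,-0.0035,0.214],[0,-0.0035,0.214]], "twist": [0,0,0,0,0,0]}}

```text
time_s: 8.95
eef_pos: [532.7, -12.1, 110.3]
ee_rot: [0.0, 0.773, 0.634, 0.0]
force: [-0.1, -0.2, -3.7]
grip_width: 0.166
```

```bash
python3 -c "
from h import *
c=cap('wrist','w7.png');crop(c,'w7c.png',220,0,200,150,4);goto([532.7,-11.6,98.7],78.6)
c=cap('side');crop(c,'sd7.png',270,165,100,90,7);goto([532.7,-11.6,98.7],78.6);
c=cap('scene');crop(c,'sc7.png',260,160,130,90,6)"
```

```text
pos [532.86 -12.1  110.55] yaw 78.69 t 9.0 F [ 0.   0.2 -3.9] M [-0.03 -0.07 -0.02] g 0.162 j6 -0.05 tilt [ 0.0009 -0.0002]
dp [ 0.0023 -0.0013  0.0593] twist 0.001
pos [532.87 -12.1  110.63] yaw 78.69 t 9.05 F [ 0.1 -1.4 -3.5] M [-0.1   0.04  0.01] g 0.168 j6 -0.05 tilt [ 0.001  -0.0003]
dp [ 0.0023 -0.0014  0.0596] twist 0.001
```

View pics/w7c.png

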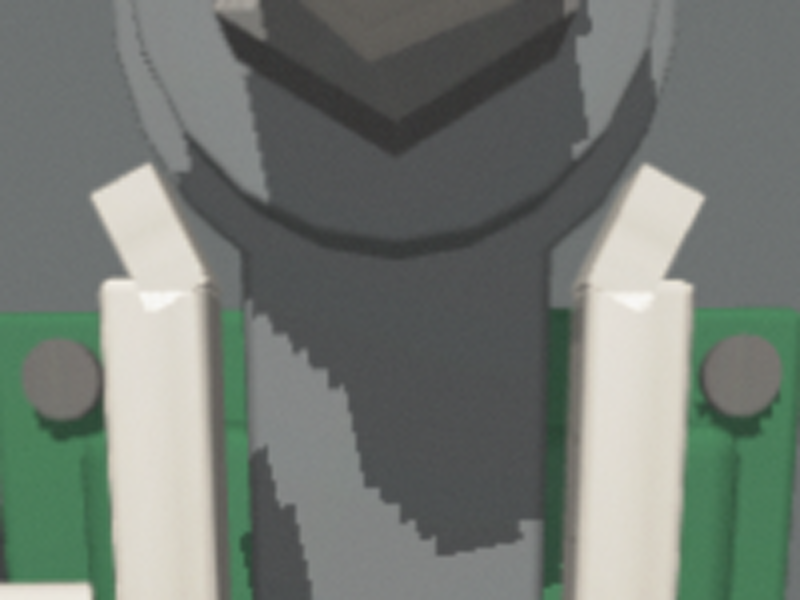

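View pics/sd7.png

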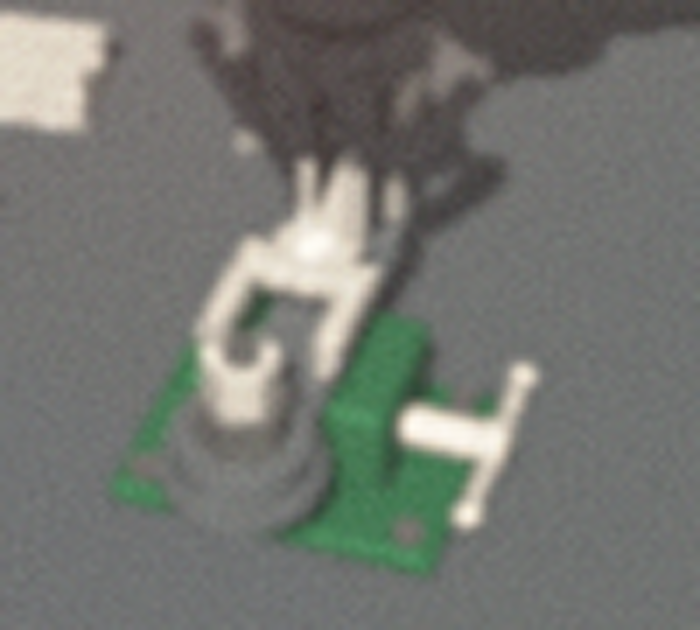

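View pics/sc7.png

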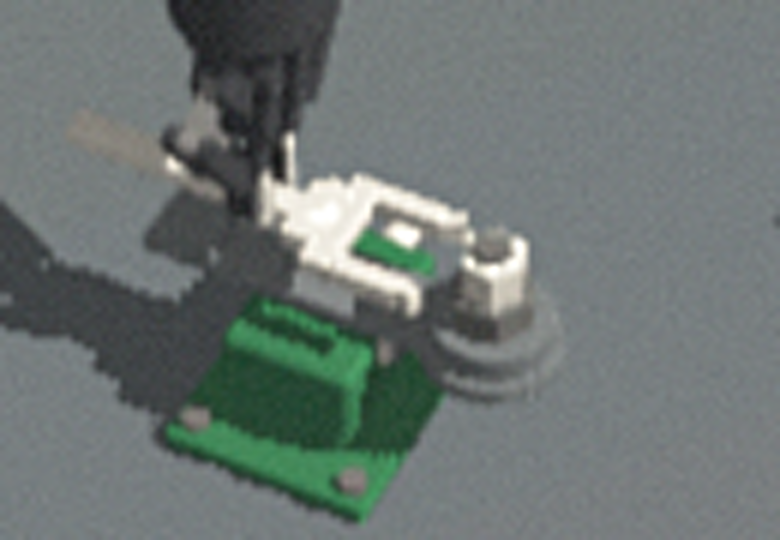

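>>> {"name": "drive_tool", "arguments": {"gripper": [0,0,0,0,0], "dp": [[0,0,0.02],[0,0,0.04],[0,0,0.0565],[0,0,0.0565],[0,0,0.0565]], "twist": [0,0,0,0,0]}}

```text
time_s: 9.6
eef_pos: [532.5, -12.0, 98.7]
ee_rot: [-0.0, 0.773, 0.634, -0.0]
force: [-0.0, -1.0, -2.8]
grip_width: 0.165
```

```bash
python3 -c "
from h import *
c=cap('wrist','w8.png');goto([532.7,-11.6,98.7],78.6)"
```

```text
pos [532.6  -12.03  98.84] yaw 78.69 t 9.65 F [-0.4 -0.4 -4. ] M [-0.1   0.05 -0.07] g 0.17 j6 -0.05 tilt [ 0.0001 -0.    ]
dp [0.0022 0.0001 0.0007] twist 0.001
```

View pics/w8.png

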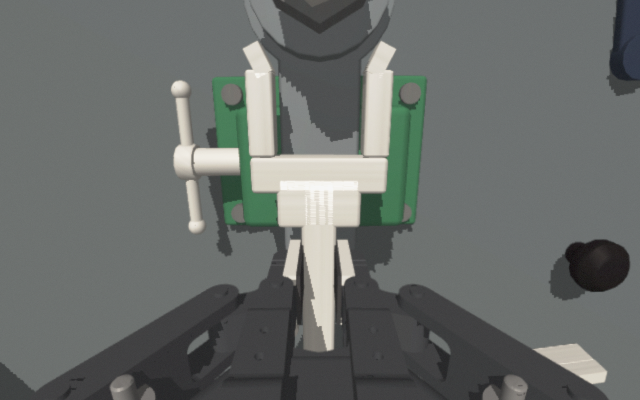

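>>> {"name": "drive_tool", "arguments": {"gripper": [0,0,0,0,0,0,0], "dp": [[0.03,0,0],[0.06,0,0],[0.09,0,0],[0.12,0,0],[0.15,0,0],[0.15,0,0],[0.15,0,0]], "twist": [0,0,0,0,0,0,0]}}

```text
time_s: 10.35
eef_pos: [538.4, 17.5, 98.8]
ee_rot: [0.0, 0.773, 0.634, -0.0]
force: [-0.3, -0.7, -2.6]
grip_width: 0.166
```

```bash
python3 -c "
from h import *
c=cap('wrist','w9.png');goto([541.8,33.5,98.7],78.6)"
```

```text
pos [538.44  17.34  98.77] yaw 78.69 t 10.4 F [-0.6  0.5 -3.3] M [-0.02 -0.05  0.04] g 0.168 j6 0.01 tilt [ 0.     -0.0001]
dp [0.0826 0.0006 0.0003] twist 0.001
```

View pics/w9.png

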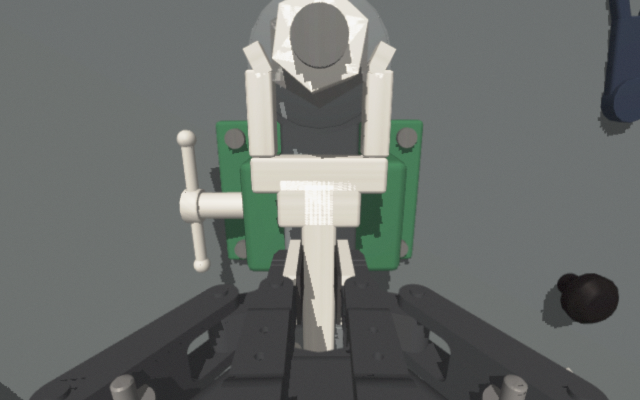

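```bash
python3 -c "
from h import *
c=load('wrist');crop(c,'w9c.png',240,0,160,120,5)
s=onz(c,[[320,37]],142)[0]
q=np.array(c['s']['ee_rot']); Rt=R.from_quat(q[[1,2,3,0]]).as_matrix(); print(s,(s-c['s']['eef_pos'])@Rt)"
```

```text
[555.6877883  106.76064283 142.        ] [ 90.90804204  -0.55986801 -43.24635204]
```

View pics/w9c.png

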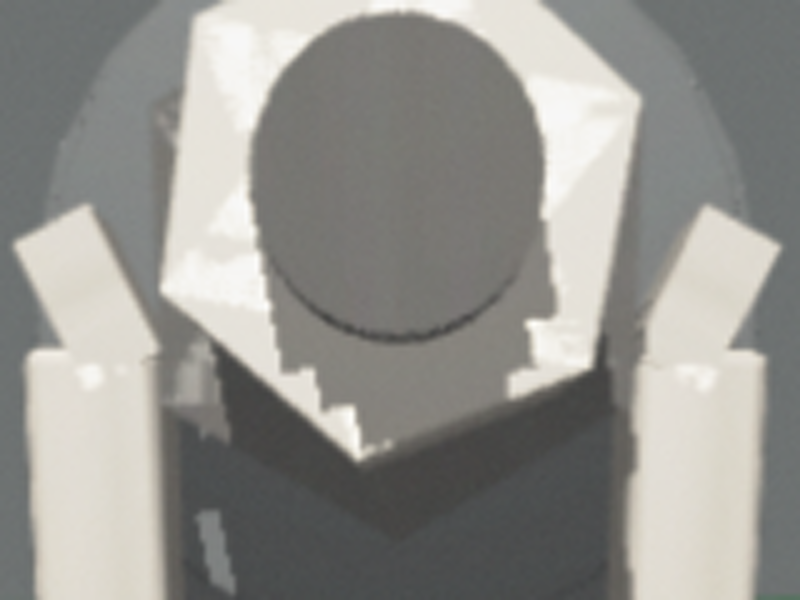

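>>> {"name": "drive_tool", "arguments": {"gripper": [0,0,0,0,0,0,0], "dp": [[0.02,0,0],[0.04,0,0],[0.06,0,0],[0.07,0,0],[0.081,0,0],[0.081,0,0],[0.081,0,0]], "twist": [0,0,0,0,0,0,0]}}

```text
time_s: 11.1
eef_pos: [541.6, 33.3, 98.8]
ee_rot: [0.0, 0.773, 0.634, -0.0]
force: [-0.1, 0.9, -3.0]
grip_width: 0.165
```

```bash
python3 -c "
from h import *
c=cap('wrist','w10.png');goto([541.8,33.5,97.2],78.6)
c=cap('side');crop(c,'sd10.png',270,165,100,90,7)"
```

```text
pos [541.6   33.19  98.8 ] yaw 78.68 t 11.15 F [-0.8  0.3 -2.4] M [-0.08 -0.03 -0.  ] g 0.164 j6 0.04 tilt [-0. -0.]
dp [0.0017 0.0007 0.008 ] twist 0.0009
```

View pics/w10.png

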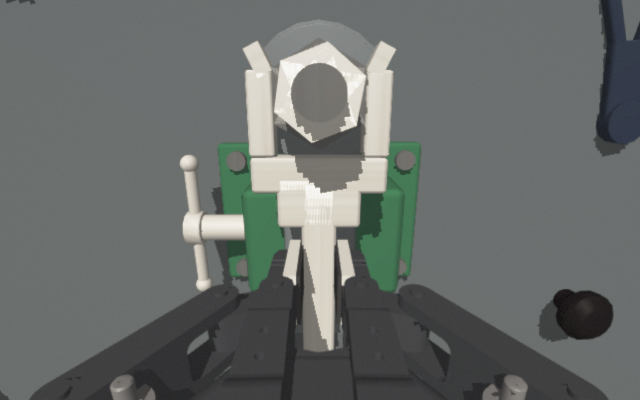

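View pics/sd10.png

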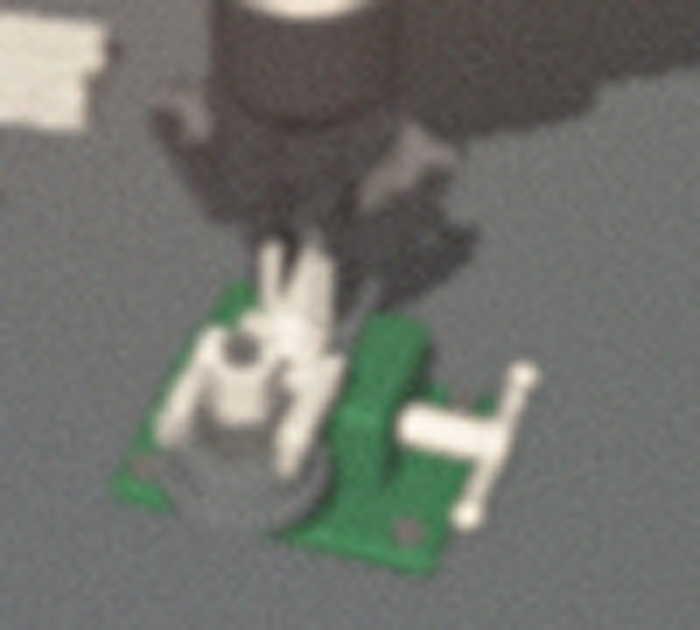

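```bash
python3 -c "
from h import *
c=load('wrist');
q=np.array(c['s']['ee_rot']); Rt=R.from_quat(q[[1,2,3,0]]).as_matrix()
s=onz(c,[[319.5,93]],142)[0]; print(s,(s-c['s']['eef_pos'])@Rt)"
```

```text
[555.71996983 107.46693609 142.        ] [ 75.53426643  -0.70252    -43.22616073]
```

>>> {"name": "drive_tool", "arguments": {"gripper": [0,0,0,0], "dp": [[0,0,0.004],[0,0,0.007],[0,0,0.008],[0,0,0.008]], "twist": [0,0,0,0]}}

```text
time_s: 11.6
eef_pos: [541.6, 33.2, 97.3]
ee_rot: [0.0, 0.773, 0.634, -0.0]
force: [-1.4, -0.0, -1.1]
grip_width: 0.165
```

```bash
python3 -c "
from h import *
goto([541.8,33.5,97.2],78.6)"
```

```text
pos [541.58  33.2   97.28] yaw 78.68 t 11.6 F [-1.4 -0.  -1.1] M [-0.07  0.13 -0.01] g 0.165 j6 0.04 tilt [-0.0001 -0.0001]
dp [0.0017 0.0008 0.0004] twist 0.0009
```

>>> {"name": "drive_tool", "arguments": {"gripper": [0.25,0.3,0.4,0.6,0.6,0.6,0.6], "dp": [[0,0,0.001],[0,0,0.001],[0,0,0.001],[0,0,0.001],[0,0,0.001],[0,0,0.001],[0,0,0.001]], "twist": [0,0,0,0,0,0,0]}}

```text
time_s: 12.3
eef_pos: [541.6, 33.3, 97.0]
ee_rot: [0.0, 0.773, 0.634, 0.0]
force: [0.0, -0.8, 0.3]
grip_width: 0.6
```

```bash
python3 -c "
from h import *
goto([541.8,33.5,97.2],78.6)
cap('wrist','w11.png')"
```

```text
pos [541.63  33.3   97.  ] yaw 78.69 t 12.3 F [ 0.  -0.8  0.3] M [-0.03 -0.01  0.01] g 0.6 j6 0.04 tilt [ 0.0001 -0.    ]
dp [ 0.0012  0.0007 -0.001 ] twist 0.001
```

View pics/w11.png

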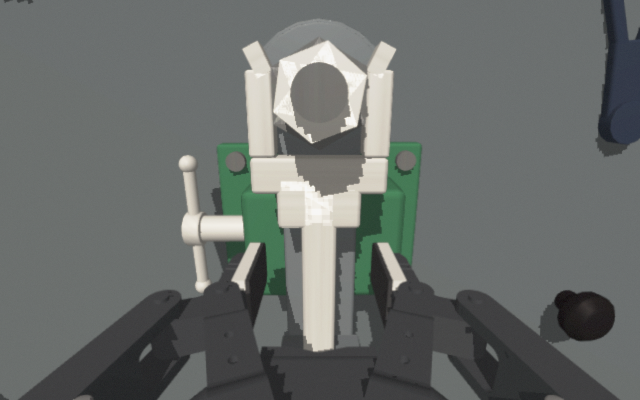

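>>> {"name": "drive_tool", "arguments": {"gripper": [0.6,0.6,0.7,0.8,0.8,0.8], "dp": [[0,0,-0.1],[0,0,-0.25],[0,0,-0.4],[0,0,-0.5],[0,0,-0.5],[0,0,-0.5]], "twist": [0,0,0,0,0,0]}}

```text
time_s: 12.95
eef_pos: [541.4, 33.3, 196.5]
ee_rot: [-0.0, 0.773, 0.634, -0.0]
force: [0.4, -0.1, 0.6]
grip_width: 0.803
```

```bash
python3 -c "
from h import *
c=cap('wrist','w12.png'); crop(c,'w12c.png',260,60,120,120,5)
goto([556.3,106.9,197],70.8)"
```

```text
pos [541.15  33.34 195.92] yaw 78.68 t 13.0 F [-0.3 -0.3  0.3] M [-0.08  0.01  0.01] g 0.804 j6 0.04 tilt [-0.0017  0.0003]
dp [ 0.3755  0.0021 -0.0054] twist 0.0876
```

View pics/w12.png

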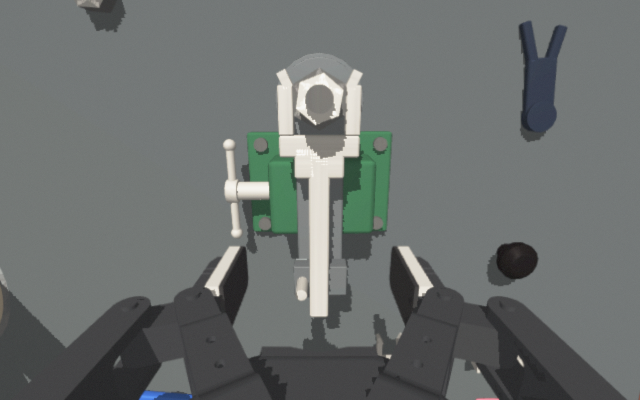

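View pics/w12c.png

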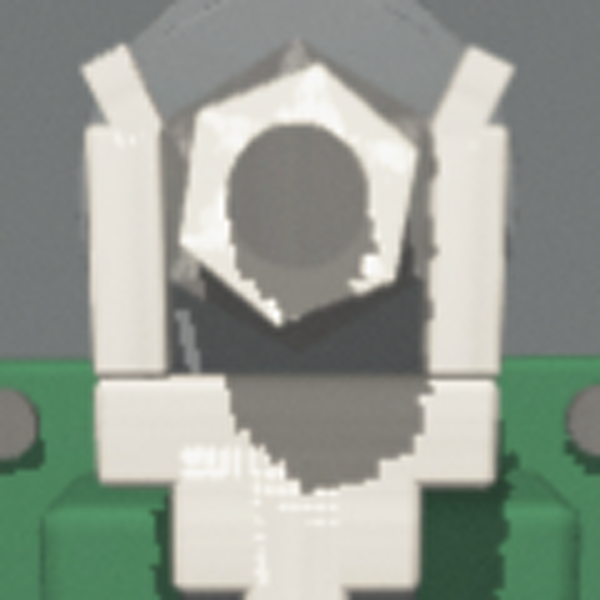

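```bash
python3 -c "
from h import *
c=load('wrist')
X=onz(c,np.array([[317,63],[418,150],[397,283],[288,327],[181,242],[197,112]])/5+[260,60],136.5)[:,:2]
m=X.mean(0);print(m,np.linalg.norm(X-m,axis=1)); a=np.degrees(np.arctan2(*(X-m)[:,::-1].T))%60;print(a,a.mean())
print(onz(c,[[298/5+260,196/5+60]],142))"
```

```text
[556.00250398 107.07813188] [15.67617313 15.4197055  15.82887018 15.64627946 15.56849897 15.92971467]
[11.11212114  9.80813567  8.47507543 13.33021755  8.45459031  9.95463484] 10.18912915752648
[[555.79542516 107.20497943 142.        ]]
```

>>> {"name": "drive_tool", "arguments": {"gripper": [0.8,0.8,0.8,0.8,0.8,0.8], "dp": [[0.1,0,0],[0.25,0.001,0],[0.376,0.002,0],[0.376,0.002,0],[0.376,0.002,0],[0.376,0.002,0]], "twist": [0.04,0.08,0.092,0.092,0.092,0.092]}}

```text
time_s: 13.6
eef_pos: [556.5, 106.2, 196.4]
ee_rot: [-0.0, 0.817, 0.576, -0.001]
force: [0.0, -0.0, -0.4]
grip_width: 0.801
```

```bash
python3 -c "
from h import *
goto([556.2,107,118.5],70.4)"
```

```text
pos [556.5  106.15 196.36] yaw 70.38 t 13.6 F [ 0.  -0.  -0.4] M [ 0.02  0.04 -0.01] g 0.801 j6 0.32 tilt [-0.0012 -0.0002]
dp [ 0.0037 -0.0024  0.3893] twist -0.0002
```

>>> {"name": "drive_tool", "arguments": {"gripper": [0.8,0.8,0.8,0.8,0.8,0.8], "dp": [[0.003,-0.001,0.1],[0.003,-0.001,0.22],[0.003,-0.001,0.33],[0.003,-0.001,0.387],[0.003,-0.001,0.387],[0.003,-0.001,0.387]], "twist": [0,0,0,0,0,0]}}

```text
time_s: 14.2
eef_pos: [557.2, 107.2, 120.4]
ee_rot: [0.0, 0.817, 0.576, 0.0]
force: [0.9, -0.2, 1.2]
grip_width: 0.799
```

```bash
python3 -c "
from h import *
goto([556.2,107,118.5],70.4);c=cap('side');crop(c,'sd13.png',270,150,100,100,6);c=cap('wrist','w13.png')"
```

```text
pos [557.19 107.22 120.4 ] yaw 70.39 t 14.2 F [ 0.9 -0.2  1.2] M [-0.06  0.01  0.04] g 0.799 j6 0.33 tilt [ 0.001  -0.0001]
dp [-0.0027 -0.0043  0.0095] twist -0.0002
```

View pics/sd13.png

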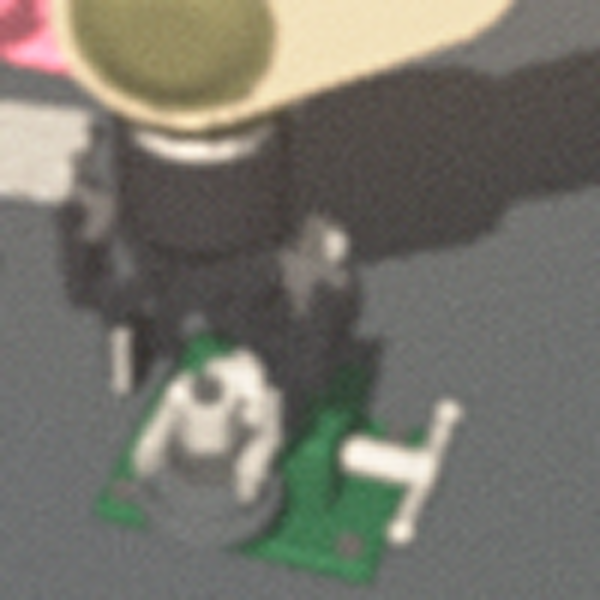

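View pics/w13.png

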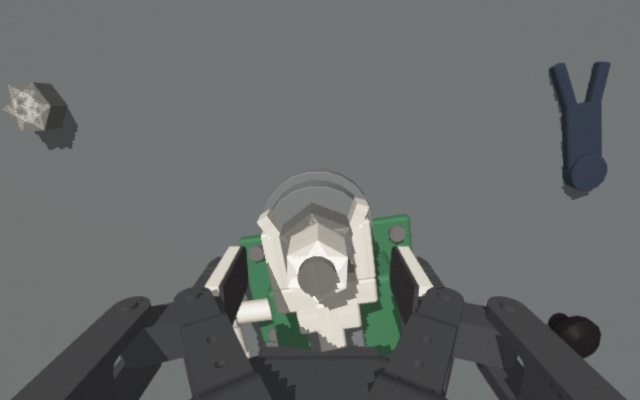

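```bash
python3 -c "
from h import *
c=load('wrist'); print(proj(c,[[556.2,107,142],[556.2,107,118.5],c['s']['eef_pos']])); print(onz(c,[[317,275.5]],142)); goto([556.2,107,118.5],70.4)"
```

```text
[[318.60173206 279.68814979]
 [318.50657284 254.96844782]
 [320.45956348 255.72123675]]
[[556.23976107 109.16611985 142.        ]]
pos [557.37 107.39 120.76] yaw 70.4 t 14.3 F [ 0.6 -0.8  0.3] M [-0.03 -0.    0.01] g 0.802 j6 0.33 tilt [ 0.002 -0.   ]
dp [-0.0038 -0.0049  0.0113] twist -0.0
```

>>> {"name": "drive_tool", "arguments": {"gripper": [0.8,0.8,0.5,0.3,0.1,0.1,0.1,0.1,0.1], "dp": [[-0.002,-0.004,0.009],[-0.002,-0.004,0.009],[-0.002,-0.004,0.009],[-0.002,-0.004,0.009],[-0.002,-0.004,0.009],[-0.002,-0.004,0.009],[-0.002,-0.004,0.009],[-0.002,-0.004,0.009],[-0.002,-0.004,0.009]], "twist": [0,0,0,0,0,0,0,0,0], "newtons": 60}}

```text
time_s: 15.2
eef_pos: [556.3, 107.4, 118.2]
ee_rot: [0.0, 0.817, 0.576, 0.001]
force: [3.5, -0.8, 4.7]
grip_width: 0.297
```

```bash
python3 -c "
from h import *
goto([556.2,107,118.5],70.4);c=cap('wrist','w14.png')"
```

```text
pos [556.32 107.37 118.21] yaw 70.41 t 15.2 F [ 3.5 -0.8  4.7] M [-0.14 -0.38  0.03] g 0.297 j6 0.33 tilt [ 0.0014 -0.0001]
dp [-0.002   0.     -0.0015] twist 0.0001
```

View pics/w14.png

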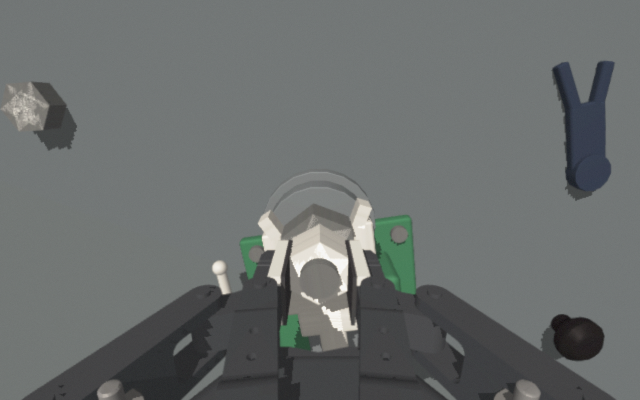

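>>> {"name": "drive_tool", "arguments": {"gripper": [0.1,0.1,0.1,0.1,0.1,0.1,0.1], "dp": [[0,0,0],[0,0,0],[0,0,0],[0,0,0],[0,0,0],[0,0,0],[0,0,0]], "twist": [0,0.03,0.06,0.09,0.12,0.14,0.14], "newtons": 110}}

```text
time_s: 15.95
eef_pos: [556.2, 107.4, 118.4]
ee_rot: [0.0, 0.876, 0.483, 0.001]
force: [1.8, -0.7, 6.5]
grip_width: 0.287
```

```bash
python3 -c "
from h import *
goto([556.2,107,118.5],70.4-12.6)"
```

```text
pos [556.23 107.45 118.4 ] yaw 57.75 t 15.95 F [ 1.8 -0.7  6.5] M [-0.11 -0.23 -0.08] g 0.287 j6 0.55 tilt [ 0.0012 -0.    ]
dp [-0.002   0.0011 -0.0005] twist -0.0005
```

>>> {"name": "drive_tool", "arguments": {"gripper": [0.1,0.1,0.1,0.1], "dp": [[0,0,0],[0,0,0],[0,0,0],[0,0,0]], "twist": [0.015,0.03,0.045,0.045]}}

```text
time_s: 16.35
eef_pos: [556.2, 107.5, 118.4]
ee_rot: [0.0, 0.892, 0.452, 0.001]
force: [1.2, -2.0, 7.1]
grip_width: 0.288
```

```bash
cat > t.py <<'E'
from h import *
goto([556.2,107,118.5],53.8)
E
python3 t.py
```

```text
pos [556.22 107.47 118.4 ] yaw 53.72 t 16.35 F [ 1.2 -2.   7.1] M [-0.18 -0.1  -0.01] g 0.288 j6 0.62 tilt [0.0012 0.    ]
dp [-0.002   0.0013 -0.0005] twist -0.0009
```

>>> {"name": "drive_tool", "arguments": {"gripper": [0.1,0.1,0.1,0.1], "dp": [[0,0,0],[0,0,0],[0,0,0],[0,0,0]], "twist": [0.012,0.024,0.035,0.035]}}

```text
time_s: 16.75
eef_pos: [556.2, 107.5, 118.4]
ee_rot: [0.0, 0.904, 0.427, 0.001]
force: [1.5, -1.3, 7.6]
grip_width: 0.286
```

```bash
python3 t.py
```

```text
pos [556.2  107.51 118.4 ] yaw 50.58 t 16.75 F [ 1.5 -1.3  7.6] M [-0.12 -0.2  -0.06] g 0.286 j6 0.67 tilt [0.0012 0.0001]
dp [-0.002   0.0016 -0.0005] twist -0.0358
```

>>> {"name": "drive_tool", "arguments": {"gripper": [0.1,0.1,0.1,0.1], "dp": [[0,0,0],[0,0,0],[0,0,0],[0,0,0]], "twist": [0.012,0.024,0.035,0.035]}}

```text
time_s: 17.15
eef_pos: [556.2, 107.5, 118.4]
ee_rot: [0.0, 0.916, 0.402, 0.001]
force: [1.4, -1.1, 8.5]
grip_width: 0.284
```

```bash
python3 t.py
```

```text
pos [556.17 107.52 118.41] yaw 47.43 t 17.15 F [ 1.4 -1.1  8.5] M [-0.08 -0.15 -0.08] g 0.284 j6 0.73 tilt [0.0011 0.0001]
dp [-0.0018  0.0019 -0.0005] twist -0.0708
```

>>> {"name": "drive_tool", "arguments": {"gripper": [0.1,0.1,0.1,0.1], "dp": [[0,0,0],[0,0,0],[0,0,0],[0,0,0]], "twist": [0.012,0.024,0.035,0.035]}}

```text
time_s: 17.55
eef_pos: [556.2, 107.5, 118.4]
ee_rot: [0.0, 0.926, 0.377, 0.001]
force: [0.1, -0.7, 7.6]
grip_width: 0.29
```

```bash
python3 t.py
```

```text
pos [556.16 107.54 118.4 ] yaw 44.28 t 17.55 F [ 0.1 -0.7  7.6] M [-0.06 -0.09 -0.03] g 0.29 j6 0.78 tilt [0.0011 0.0001]
dp [-0.0017  0.0021 -0.0005] twist -0.1058
```

>>> {"name": "drive_tool", "arguments": {"gripper": [0.1,0.1,0.1,0.1], "dp": [[0,0,0],[0,0,0],[0,0,0],[0,0,0]], "twist": [0.012,0.024,0.035,0.035]}}

```text
time_s: 17.95
eef_pos: [556.1, 107.6, 118.4]
ee_rot: [0.0, 0.936, 0.351, 0.0]
force: [0.3, -0.8, 8.1]
grip_width: 0.284
```

```bash
python3 t.py; python3 -c "
from h import *
cap('wrist','w15.png')"
```

```text
pos [556.13 107.56 118.38] yaw 41.13 t 17.95 F [ 0.3 -0.8  8.1] M [-0.05 -0.11 -0.09] g 0.284 j6 0.84 tilt [0.001  0.0002]
dp [-0.0016  0.0023 -0.0006] twist -0.1408
```

View pics/w15.png

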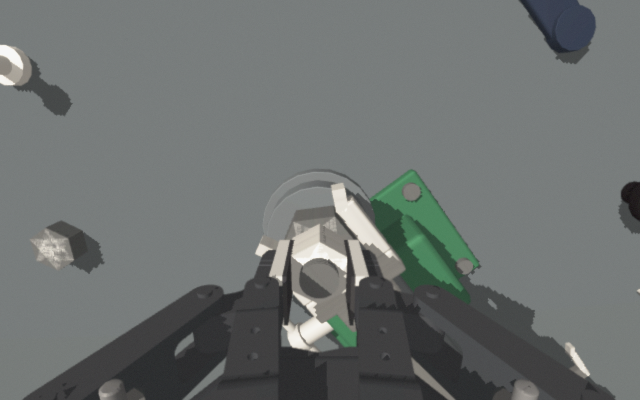

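>>> {"name": "drive_tool", "arguments": {"gripper": [0.1,0.1,0.1,0.1], "dp": [[0,0,0],[0,0,0],[0,0,0],[0,0,0]], "twist": [0.012,0.024,0.035,0.035]}}

```text
time_s: 18.4
eef_pos: [556.1, 107.6, 118.4]
ee_rot: [0.0, 0.946, 0.325, 0.001]
force: [0.8, -0.0, 7.1]
grip_width: 0.283
```

```bash
python3 t.py
```

```text
pos [556.13 107.59 118.39] yaw 37.98 t 18.4 F [ 0.8 -0.   7.1] M [ 0.03 -0.11 -0.03] g 0.283 j6 0.89 tilt [0.001  0.0002]
dp [-0.0015  0.0026 -0.0006] twist -0.1758
```

>>> {"name": "drive_tool", "arguments": {"gripper": [0.1,0.1,0.1,0.1], "dp": [[0,0,0],[0,0,0],[0,0,0],[0,0,0]], "twist": [0.012,0.024,0.035,0.035]}}

```text
time_s: 18.8
eef_pos: [556.1, 107.6, 118.4]
ee_rot: [0.0, 0.954, 0.299, 0.0]
force: [0.9, -0.1, 7.7]
grip_width: 0.286
```

```bash
python3 t.py
```

```text
pos [556.11 107.62 118.39] yaw 34.83 t 18.8 F [ 0.9 -0.1  7.7] M [-0.04 -0.14 -0.03] g 0.286 j6 0.95 tilt [0.0009 0.0002]
dp [-0.0014  0.0028 -0.0005] twist -0.2108
```

>>> {"name": "drive_tool", "arguments": {"gripper": [0.1,0.1,0.1,0.1], "dp": [[0,0,0],[0,0,0],[0,0,0],[0,0,0]], "twist": [0.012,0.024,0.035,0.035]}}

```text
time_s: 19.2
eef_pos: [556.1, 107.6, 118.4]
ee_rot: [-0.0, 0.962, 0.273, 0.0]
force: [0.1, -0.5, 7.8]
grip_width: 0.288
```

```bash
python3 t.py
```

```text
pos [556.09 107.64 118.39] yaw 31.68 t 19.2 F [ 0.1 -0.5  7.8] M [ 0.01 -0.02 -0.01] g 0.288 j6 1.0 tilt [0.0009 0.0003]
dp [-0.0012  0.003  -0.0006] twist -0.2458
```

>>> {"name": "drive_tool", "arguments": {"gripper": [0.1,0.1,0.1,0.1], "dp": [[0,0,0],[0,0,0],[0,0,0],[0,0,0]], "twist": [0.012,0.024,0.035,0.035]}}

```text
time_s: 19.6
eef_pos: [556.1, 107.7, 118.4]
ee_rot: [-0.0, 0.969, 0.246, 0.0]
force: [0.7, 0.1, 7.8]
grip_width: 0.286
```

```bash
python3 t.py
```

```text
pos [556.1  107.66 118.4 ] yaw 28.53 t 19.6 F [0.7 0.1 7.8] M [ 0.05 -0.14 -0.06] g 0.286 j6 1.06 tilt [0.0009 0.0003]
dp [-0.0011  0.0031 -0.0005] twist -0.2808
```

>>> {"name": "drive_tool", "arguments": {"gripper": [0.1,0.1,0.1,0.1], "dp": [[0,0,0],[0,0,0],[0,0,0],[0,0,0]], "twist": [0.012,0.024,0.035,0.035]}}

```text
time_s: 20.0
eef_pos: [556.1, 107.7, 118.4]
ee_rot: [-0.0, 0.976, 0.22, 0.0]
force: [1.1, 0.1, 8.7]
grip_width: 0.286
```

```bash
python3 t.py
```

```text
pos [556.08 107.66 118.38] yaw 25.38 t 20.0 F [1.1 0.1 8.7] M [ 0.03 -0.1  -0.07] g 0.286 j6 1.11 tilt [0.0009 0.0004]
dp [-0.0009  0.0033 -0.0006] twist -0.3158
```

>>> {"name": "drive_tool", "arguments": {"gripper": [0.1,0.1,0.1,0.1], "dp": [[0,0,0],[0,0,0],[0,0,0],[0,0,0]], "twist": [0.012,0.024,0.035,0.035]}}

```text
time_s: 20.4
eef_pos: [556.1, 107.7, 118.4]
ee_rot: [-0.0, 0.981, 0.193, 0.0]
force: [0.5, 1.6, 8.2]
grip_width: 0.286
```

```bash
python3 t.py
```

```text
pos [556.09 107.72 118.4 ] yaw 22.26 t 20.4 F [0.5 1.6 8.2] M [ 0.06 -0.11  0.18] g 0.286 j6 1.17 tilt [0.0009 0.0003]
dp [-0.0009  0.0035 -0.0005] twist -0.3504
```

>>> {"name": "drive_tool", "arguments": {"gripper": [0.1,0.1,0.1], "dp": [[0,0,0],[0,0,0],[0,0,0]], "twist": [0.006,0.012,0.012]}}

```text
time_s: 20.7
eef_pos: [556.1, 107.7, 118.4]
ee_rot: [-0.0, 0.983, 0.184, 0.0]
force: [0.7, 0.3, 7.5]
grip_width: 0.287
```

```bash
python3 t.py
```

```text
pos [556.06 107.72 118.37] yaw 21.2 t 20.7 F [0.7 0.3 7.5] M [ 0.07 -0.07  0.19] g 0.287 j6 1.19 tilt [0.0009 0.0003]
dp [-0.0007  0.0036 -0.0006] twist -0.3623
```

>>> {"name": "drive_tool", "arguments": {"gripper": [0.1,0.1,0.1], "dp": [[0,0,0],[0,0,0],[0,0,0]], "twist": [0.005,0.01,0.01]}}

```text
time_s: 21.0
eef_pos: [556.1, 107.8, 118.4]
ee_rot: [-0.0, 0.984, 0.176, 0.0]
force: [0.0, 0.9, 6.8]
grip_width: 0.286
```

```bash
python3 t.py
```

```text
pos [556.07 107.75 118.41] yaw 20.3 t 21.0 F [0.  0.9 6.8] M [ 0.14 -0.14  0.2 ] g 0.286 j6 1.2 tilt [0.0009 0.0003]
dp [-0.0007  0.0038 -0.0004] twist -0.3722
```

>>> {"name": "drive_tool", "arguments": {"gripper": [0.1,0.1,0.1], "dp": [[0,0,0],[0,0,0],[0,0,0]], "twist": [0.004,0.008,0.008]}}

```text
time_s: 21.3
eef_pos: [556.0, 107.7, 118.4]
ee_rot: [-0.0, 0.985, 0.17, 0.0]
force: [0.4, 0.1, 7.9]
grip_width: 0.282
```

```bash
python3 t.py
```

```text
pos [556.05 107.73 118.38] yaw 19.58 t 21.3 F [0.4 0.1 7.9] M [ 0.14 -0.08  0.22] g 0.282 j6 1.21 tilt [0.0008 0.0003]
dp [-0.0005  0.0037 -0.0006] twist -0.3802
```

>>> {"name": "drive_tool", "arguments": {"gripper": [0.1,0.1,0.1], "dp": [[0,0,0],[0,0,0],[0,0,0]], "twist": [0.004,0.008,0.008]}}

```text
time_s: 21.6
eef_pos: [556.1, 107.8, 118.4]
ee_rot: [-0.0, 0.986, 0.164, 0.0]
force: [-0.2, 0.7, 6.6]
grip_width: 0.283
```

```bash
python3 t.py
```

```text
pos [556.06 107.76 118.39] yaw 18.86 t 21.6 F [-0.2  0.7  6.6] M [ 0.1  -0.09  0.21] g 0.283 j6 1.23 tilt [0.0009 0.0003]
dp [-0.0005  0.0038 -0.0005] twist -0.3882
```

>>> {"name": "drive_tool", "arguments": {"gripper": [0.1,0.1,0.1], "dp": [[0,0,0],[0,0,0],[0,0,0]], "twist": [0.004,0.008,0.008]}}

```text
time_s: 21.9
eef_pos: [556.1, 107.8, 118.4]
ee_rot: [-0.0, 0.987, 0.158, 0.0]
force: [0.7, 0.7, 7.4]
grip_width: 0.282
```

```bash
python3 t.py
```

```text
pos [556.06 107.76 118.38] yaw 18.15 t 21.9 F [0.7 0.7 7.4] M [ 0.16 -0.07  0.28] g 0.282 j6 1.24 tilt [0.0009 0.0003]
dp [-0.0005  0.0038 -0.0006] twist -0.3961
```

>>> {"name": "drive_tool", "arguments": {"gripper": [0.1,0.1,0.1], "dp": [[0,0,0],[0,0,0],[0,0,0]], "twist": [0.003,0.006,0.006]}}

```text
time_s: 22.2
eef_pos: [556.1, 107.8, 118.4]
ee_rot: [-0.0, 0.988, 0.153, 0.0]
force: [-0.2, 0.1, 8.0]
grip_width: 0.285
```

```bash
python3 t.py
```

```text
pos [556.06 107.76 118.41] yaw 17.63 t 22.2 F [-0.2  0.1  8. ] M [ 0.12 -0.1   0.36] g 0.285 j6 1.25 tilt [0.0009 0.0002]
dp [-0.0005  0.0039 -0.0004] twist -0.4019
```

>>> {"name": "drive_tool", "arguments": {"gripper": [0.1,0.1,0.1], "dp": [[0,0,0],[0,0,0],[0,0,0]], "twist": [0.003,0.006,0.006]}}

```text
time_s: 22.5
eef_pos: [556.1, 107.8, 118.4]
ee_rot: [-0.0, 0.989, 0.149, 0.0]
force: [0.9, 0.6, 7.7]
grip_width: 0.283
```

```bash
python3 t.py
```

```text
pos [556.08 107.76 118.41] yaw 17.09 t 22.5 F [0.9 0.6 7.7] M [ 0.16 -0.08  0.39] g 0.283 j6 1.26 tilt [0.001  0.0002]
dp [-0.0005  0.0038 -0.0004] twist -0.4079
```

>>> {"name": "drive_tool", "arguments": {"gripper": [0.1,0.1,0.1], "dp": [[0,0,0],[0,0,0],[0,0,0]], "twist": [0.003,0.006,0.006]}}

```text
time_s: 22.8
eef_pos: [556.0, 107.8, 118.4]
ee_rot: [-0.0, 0.99, 0.144, 0.0]
force: [1.8, 0.1, 7.4]
grip_width: 0.287
```

```bash
python3 t.py
```

```text
pos [556.04 107.77 118.38] yaw 16.56 t 22.8 F [1.8 0.1 7.4] M [ 0.17 -0.08  0.53] g 0.287 j6 1.27 tilt [0.0008 0.0002]
dp [-0.0003  0.0039 -0.0006] twist -0.4138
```

>>> {"name": "drive_tool", "arguments": {"gripper": [0.1,0.1,0.1], "dp": [[0,0,0],[0,0,0],[0,0,0]], "twist": [0.003,0.005,0.005]}}

```text
time_s: 23.1
eef_pos: [556.1, 107.8, 118.4]
ee_rot: [-0.0, 0.99, 0.14, 0.0]
force: [0.4, -0.2, 8.0]
grip_width: 0.286
```

```bash
python3 t.py
```

```text
pos [556.06 107.79 118.37] yaw 16.12 t 23.1 F [ 0.4 -0.2  8. ] M [ 0.11 -0.07  0.54] g 0.286 j6 1.27 tilt [0.0009 0.0001]
dp [-0.0004  0.004  -0.0006] twist -0.4187
```

>>> {"name": "drive_tool", "arguments": {"gripper": [0.1,0.1,0.1], "dp": [[0,0,0],[0,0,0],[0,0,0]], "twist": [0.003,0.005,0.005]}}

```text
time_s: 23.4
eef_pos: [556.1, 107.8, 118.4]
ee_rot: [0.0, 0.991, 0.136, 0.0]
force: [1.5, 0.2, 8.9]
grip_width: 0.284
```

```bash
python3 t.py
```

```text
pos [556.07 107.78 118.4 ] yaw 15.68 t 23.4 F [1.5 0.2 8.9] M [ 0.14 -0.14  0.64] g 0.284 j6 1.28 tilt [0.001  0.0001]
dp [-0.0004  0.0039 -0.0005] twist -0.4235
```

>>> {"name": "drive_tool", "arguments": {"gripper": [0.1,0.1,0.1,0.1], "dp": [[0,0,0],[0,0,0],[0,0,0],[0,0,0]], "twist": [0.003,0.006,0.008,0.008]}}

```text
time_s: 23.8
eef_pos: [556.1, 107.8, 118.4]
ee_rot: [0.0, 0.991, 0.13, 0.0]
force: [-0.4, 0.3, 7.8]
grip_width: 0.288
```

```bash
python3 t.py; python3 -c "
from h import *
c=cap('wrist','w16.png'); c=cap('side');crop(c,'sd16.png',270,150,100,100,6)"; python3 t.py
```

```text
pos [556.07 107.8  118.39] yaw 14.98 t 23.8 F [-0.4  0.3  7.8] M [ 0.11 -0.11  0.8 ] g 0.288 j6 1.29 tilt [0.0009 0.0001]
dp [-0.0004  0.004  -0.0006] twist -0.4314
pos [556.08 107.79 118.41] yaw 14.98 t 23.9 F [ 1.8 -0.1  7.3] M [ 0.15 -0.09  0.82] g 0.286 j6 1.29 tilt [0.001 0.   ]
dp [-0.0005  0.004  -0.0005] twist -0.4313
```

View pics/w16.png

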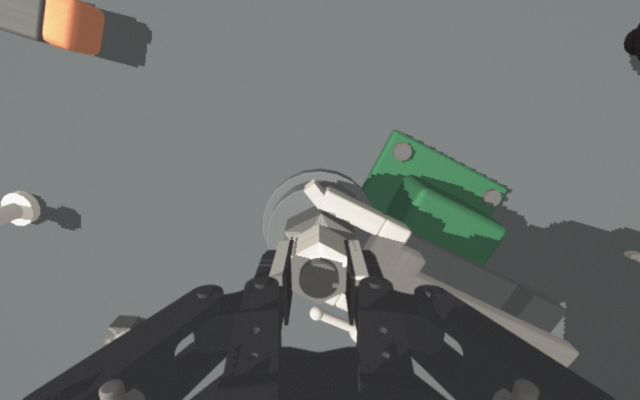

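View pics/sd16.png

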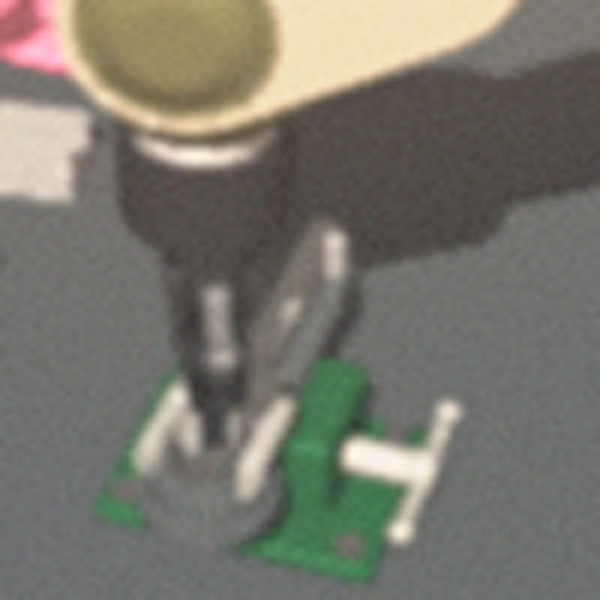

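>>> {"name": "drive_tool", "arguments": {"gripper": [0.1,0.1,0.1,0.1], "dp": [[0,0,0],[0,0,0],[0,0,0],[0,0,0]], "twist": [0.003,0.006,0.009,0.009]}}

```text
time_s: 24.3
eef_pos: [556.1, 107.8, 118.4]
ee_rot: [0.0, 0.992, 0.123, 0.0]
force: [1.1, 0.2, 7.6]
grip_width: 0.284
```

```bash
python3 t.py
```

```text
pos [556.08 107.77 118.42] yaw 14.18 t 24.3 F [1.1 0.2 7.6] M [ 0.19 -0.08  0.93] g 0.284 j6 1.31 tilt [ 0.001  -0.0001]
dp [-0.0004  0.0039 -0.0004] twist -0.4402
```

>>> {"name": "drive_tool", "arguments": {"gripper": [0.1,0.1,0.1,0.1], "dp": [[0,0,0],[0,0,0],[0,0,0],[0,0,0]], "twist": [0.003,0.006,0.008,0.008]}}

```text
time_s: 24.7
eef_pos: [556.1, 107.8, 118.4]
ee_rot: [0.0, 0.993, 0.117, 0.001]
force: [1.5, 1.3, 8.0]
grip_width: 0.283
```

```bash
python3 t.py
```

```text
pos [556.09 107.79 118.42] yaw 13.48 t 24.7 F [1.5 1.3 8. ] M [ 0.22 -0.18  1.11] g 0.283 j6 1.32 tilt [ 0.0011 -0.0001]
dp [-0.0004  0.004  -0.0004] twist -0.448
```

>>> {"name": "drive_tool", "arguments": {"gripper": [0.1,0.1,0.1,0.1], "dp": [[0,0,0],[0,0,0],[0,0,0],[0,0,0]], "twist": [0.003,0.006,0.009,0.009]}}

```text
time_s: 25.1
eef_pos: [556.1, 107.8, 118.4]
ee_rot: [0.0, 0.994, 0.111, 0.0]
force: [1.4, 1.0, 7.5]
grip_width: 0.283
```

```bash
python3 t.py
```

```text
pos [556.06 107.78 118.38] yaw 12.7 t 25.1 F [1.4 1.  7.5] M [ 0.1  -0.1   1.29] g 0.283 j6 1.33 tilt [ 0.001  -0.0003]
dp [-0.0002  0.004  -0.0006] twist -0.4566
```

>>> {"name": "drive_tool", "arguments": {"gripper": [0.1,0.1,0.1,0.1], "dp": [[0,0,0],[0,0,0],[0,0,0],[0,0,0]], "twist": [0.003,0.006,0.008,0.008]}}

```text
time_s: 25.5
eef_pos: [556.1, 107.8, 118.4]
ee_rot: [0.0, 0.995, 0.104, 0.0]
force: [1.0, 0.5, 8.5]
grip_width: 0.283
```

```bash
python3 t.py
```

```text
pos [556.09 107.8  118.37] yaw 12.0 t 25.5 F [1.  0.5 8.5] M [ 0.19 -0.17  1.35] g 0.283 j6 1.35 tilt [ 0.001  -0.0003]
dp [-0.0003  0.004  -0.0007] twist -0.4645
```

>>> {"name": "drive_tool", "arguments": {"gripper": [0.1,0.1,0.1,0.1,0.1,0.1,0.1,0.1,0.1], "dp": [[0,0,0],[0,0,0],[0,0,0],[0,0,0],[0,0,0],[0,0,0],[0,0,0],[0,0,0],[0,0,0]], "twist": [0.003,0.005,0.005,0.005,0.005,0.005,0.005,0.005,0.005]}}

```text
time_s: 26.4
eef_pos: [556.1, 107.8, 118.4]
ee_rot: [0.0, 0.995, 0.101, 0.001]
force: [1.8, 0.4, 7.9]
grip_width: 0.29
```

```bash
python3 t.py; python3 -c "
from h import *
cap('wrist','w17.png')"; python3 t.py
```

```text
pos [556.08 107.8  118.4 ] yaw 11.56 t 26.4 F [1.8 0.4 7.9] M [ 0.16 -0.13  1.45] g 0.29 j6 1.35 tilt [ 0.0011 -0.0004]
dp [-0.0002  0.004  -0.0005] twist -0.4693
pos [556.06 107.78 118.37] yaw 11.56 t 26.45 F [ 0.9 -0.2  7.2] M [ 0.13 -0.13  1.47] g 0.286 j6 1.35 tilt [ 0.001  -0.0004]
dp [-0.0001  0.0039 -0.0007] twist -0.4694
```

View pics/w17.png

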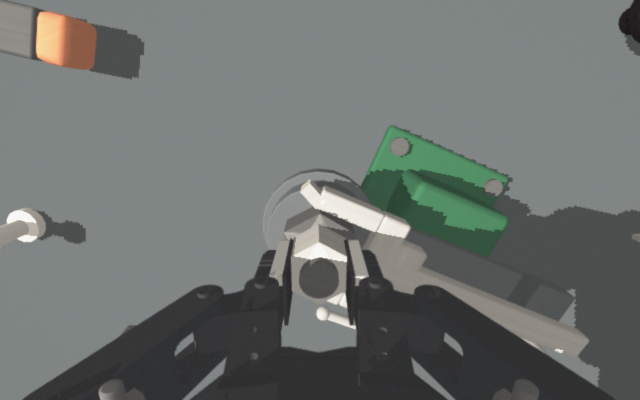

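>>> {"name": "drive_tool", "arguments": {"gripper": [0.32,0.36,0.45,0.6,0.7,0.7,0.7], "dp": [[0,0,0],[0,0,0],[0,0,0],[0,0,0],[0,0,0],[0,0,0],[0,0,0]], "twist": [0,0,0,0,0,0,0]}}

```text
time_s: 27.15
eef_pos: [555.8, 107.5, 117.7]
ee_rot: [-0.0, 0.995, 0.099, -0.0]
force: [-0.2, -0.1, -1.3]
grip_width: 0.701
```

```bash
python3 t.py
```

```text
pos [555.84 107.48 117.72] yaw 11.36 t 27.15 F [-0.2 -0.1 -1.3] M [-0.   -0.07 -0.03] g 0.701 j6 1.36 tilt [-0.0001  0.    ]
dp [ 0.0013  0.0027 -0.0039] twist -0.4715
```

>>> {"name": "drive_tool", "arguments": {"gripper": [0.7,0.7,0.7,0.7,0.7,0.7,0.7], "dp": [[0,0,-0.05],[0,0,-0.15],[0,0,-0.3],[0,0,-0.45],[0,0,-0.6],[0,0,-0.6],[0,0,-0.6]], "twist": [0,0,0,0,0,0,0]}}

```text
time_s: 27.85
eef_pos: [555.9, 107.5, 238.4]
ee_rot: [0.0, 0.995, 0.099, 0.001]
force: [0.1, 0.1, -0.2]
grip_width: 0.706
```

```bash
python3 t.py; python3 -c "
from h import *
c=cap('wrist','w18.png'); c=cap('side');crop(c,'sd18.png',270,150,100,100,6);c=cap('scene','sc18.png')"; python3 t.py
```

```text
pos [555.88 107.48 238.37] yaw 11.37 t 27.85 F [ 0.1  0.1 -0.2] M [ 0.06  0.04 -0.03] g 0.706 j6 1.36 tilt [ 0.0011 -0.    ]
dp [5.000e-04 2.500e-03 5.993e-01] twist -0.4714
pos [555.43 107.47 236.75] yaw 11.36 t 28.0 F [ 0.1  0.4 -0.3] M [ 0.02 -0.05 -0.01] g 0.697 j6 1.36 tilt [-0.0021  0.    ]
dp [0.0045 0.0033 0.5913] twist -0.4715
```

View pics/w18.png

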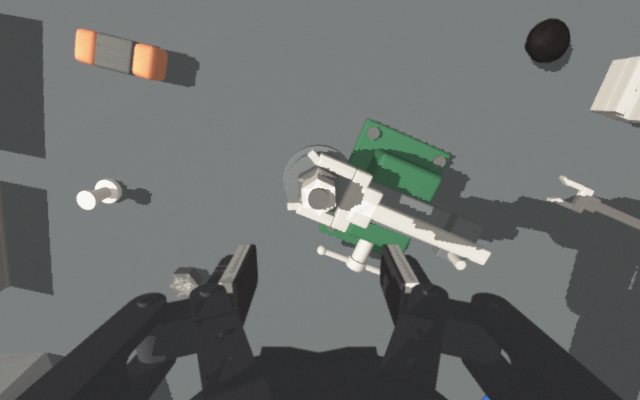

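View pics/sd18.png

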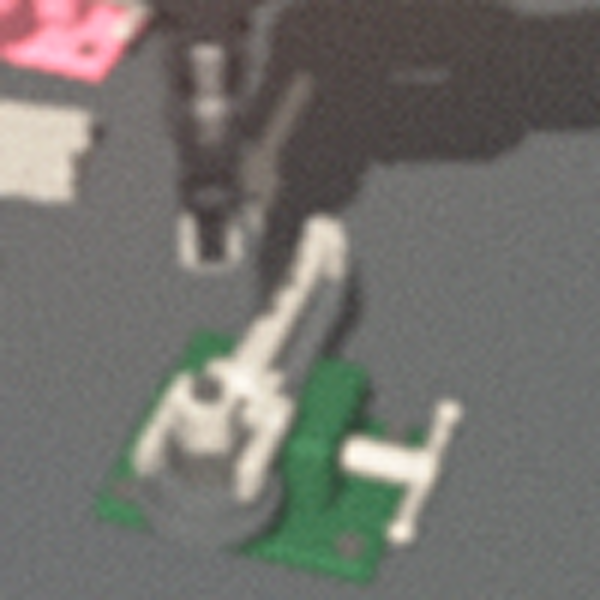

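View pics/sc18.png

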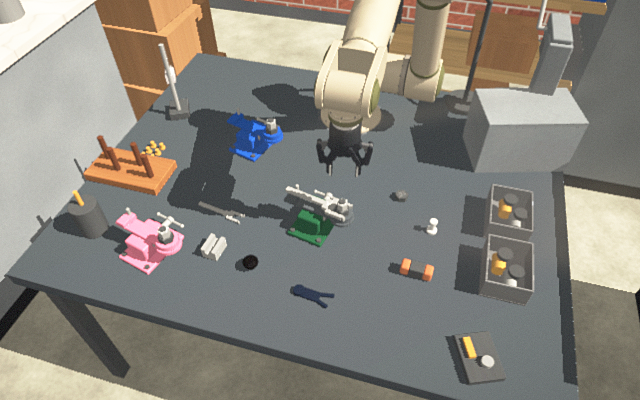

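```bash
python3 -c "
from h import *
c=load('wrist'); crop(c,'w18c.png',275,135,225,140,3.5)"
```

```text
(no output)
```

View pics/w18c.png

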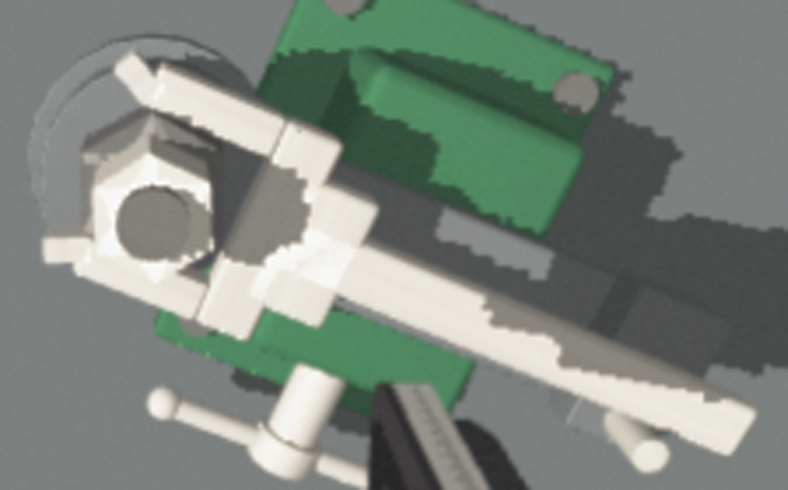

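```bash
python3 -c "
from h import *
c=load('wrist'); P=np.array([[746,432],[241,221],[360,268]])/3.5+[275,135]
X=onz(c,P,108)[:,:2]; print(X); d=X[0]-X[1]; L=np.linalg.norm(d); print(L, np.degrees(np.arctan2(d[1],d[0])), 'jaw',X[1]-23*d/L, 'from end', X[0]-178*d/L)
print('stud',onz(c,np.array([[156,223]])/3.5+[275,135],142))
P=np.array([[290,315]])/1.; goto([0,0,0])"
```

```text
[[519.27381646 -67.50070738]
 [551.21201032  83.13263919]
 [544.83172623  49.88572527]]
153.98199026084674 -101.97091486896768 jaw [555.98255822 105.63245858] from end [556.19370883 106.62832968]
stud [[556.32762906 106.58094044 142.        ]]
pos [555.43 107.47 236.75] yaw 11.36 t 28.0 F [ 0.1  0.4 -0.3] M [ 0.02 -0.05 -0.01] g 0.697 j6 1.36 tilt [-0.0021  0.    ]
dp [-2.8262 -0.0199  1.1895] twist None
```

```bash
python3 -c "
from h import *
print(job.finish_job())"
```

```text
the job is handed in; nothing more can be done
None
```

I fitted the large spanner on the lower nut with its handle beside the post, let go of it, tightened the jam nut, and handed the job in. It reported no verdict.

- **Spanner fit:** I gripped the handle at its middle and slid the jaw onto the lower nut along the bracket's x axis. There was no side load; I then lowered it onto boss and rest and released it.
- **Jam nut:** I turned it about 59° clockwise in all. It came to bear on the lower nut after 45–48°. The torque then rose in small steps to a wrist reading of about 1.46 N m. I estimate about 1.5 N m, because the reading sits about 0.05 low when the nut runs free. It was held there for about 0.8 s, then the fingers opened and lifted clear.
- **Last checks, from the wrist picture:** The jaw centre is about 1 mm from the stud axis and the handle is about 0.01–0.02 rad off the bracket's x axis. The handle lies against the post. Wrist force and torque read about zero after release, and in the scene view the other things look undisturbed.
- **Not measured:** I could not read the contact force on the post or the lower nut's angle directly. I judged both from the torque and the pictures.
- **Disagreement:** The side camera placed the stud about 8 mm away in y from where the wrist camera did. I used the wrist camera's value, and the fit bore it out.

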